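Widen the tub rack and slide the tub in

ROBOT

A 7-joint arm with a two-finger parallel gripper is mounted at the origin on a cart in front of the work surface, level with it; the furniture and walls round the work are solid. World frame = base frame: x ahead of the robot, y to its left, z up, the work surface at z = 0. Lengths are in mm, angles in rad, forces in N, time in s.
With the tool pointing down it reaches from about 400 to 875 mm from the base axis. Payload 4.4 kg.
Tool frame: the origin (TCP) lies at the very end of the fingers, on their centre line; the grasp point (between the pads) lies 19 mm behind it; z points along the fingers, y is the direction in which the jaws open and shut (so a half turn about z gives the same grasp; the last joint's range is limited). The gripper opens to 85 mm and grips with 20 to 120 N. Pads are 22 mm wide; open, the fingers measure 114 mm over their backs; the gripper's body (76 mm by 85 mm) begins 54 mm behind the grasp point. The pads swing forward as they close: fully open they stand 13 mm farther back than shut.
Start: joints at [-1.37, 0.628, 0.038, 1.517, -0.027, 0.996, -0.02], TCP at [171.344, 627.024, 199.213] pointing down, gripper open.
Joint ranges: [-3.06, 3.06], [-0.37, 2.12], [-1.25, 1.32], [0.18, 2.47], [-1.1, 4.24], [0.23, 1.98], [-2.94, 2.94]. Speed limits (rad/s): [2.57, 2.57, 3.14, 3.14, 3.14, 3.14, 3.14].

INTERFACE

Orientations are given as [roll, pitch, yaw] about the fixed x, y, z axes, in that order (R = Rz(yaw) Ry(pitch) Rx(roll)).
In Python, from cell import read_state, get_image, calibration, finish_job gives the robot as it stands. The module is installed in compiled form; this text tells all that it offers.
- The arm moves only by the tool apply_moves, never from a script. Its argument "increments" is a list of rows, each an object of numbers: "tx", "ty", "tz": the shift along the world's x, y, z in m; "rx", "ry", "rz": the turn, a rotation vector about the world's x, y, z in units of 5 degrees (1.0 is 5 degrees); "claw": the finger opening in m, from 0 to 0.0854. In form: [{"tx": .., "ty": .., "tz": .., "rx": .., "ry": .., "rz": .., "claw": ..}, ...]. A call has 1 to 12 rows; each row is the pose to reach, as a shift and turn from the pose commanded when the call began; what a row does not reach only later rows make up. A row lasts 1/10 s, in which the tool goes at most 50 mm and 8.59 degrees, less where a joint would pass 70% of its speed; a pose out of reach is approached as far as the arm can. A call with a gripper value outside its range is refused whole. The fingers move at their own pace and stop on an object; the grip force is fixed at half the most. Time passes only in rows, so rows that repeat a pose let the fingers close. It gives the time, the measured TCP pose, the force and the opening at its end, in the units of the state.
- read_state(): the state, without advancing time (a new reading comes with each control period).
- get_image(name): name is "scene" or "top" or "wrist"; returns the picture (480x640x3 uint8, red, green, blue); there is no depth.
- calibration(name): a dict with "camera_matrix" (3x3 intrinsics, pixels), "distortion" ([k1, k2, p1, p2, k3] as OpenCV has them; the pictures are not rectified), "origin" and "attitude" of the camera in the world. Camera axes: x right, y up, looking along -z (the intrinsics and any distortion apply to the point x, -y, -z); pixel columns grow to the right and rows downward; lengths in mm; the calibration is good to about 2 mm. A picture is of the moment at which its call begins: read the wrist's pose just before it. calibration takes no time and is no camera call; for the wrist camera it gives the pose at the moment of the call.
- finish_job(): hands the job in, once; it reports no verdict.
The state is a dict: "clock": time; "qpos": joint angles; "qd": joint speeds; "tau": joint torques, N m; "eef_pos": TCP position; "tool_rot": TCP orientation; "force": force on the tool from outside, world axes, zero at the start; "torque": the same for the moment, N m; "width": finger opening in mm.
Only numpy, scipy, OpenCV 4.12 (cv2) and the standard library are available. Lean on these libraries where they do the work, as an engineer would, in place of code of your own. Each camera call takes 0.05 s, during which the arm holds its last target. There are 200 camera calls.

TASK

The food tub does not fit the rack yet. Press the spring pin of the rack's tube down flush and slide the near fence out until the pin pops up in the next hole, then push the loose tub along the worktop between the fences until it stands fully home, square against the tube. Do not lift the tub off the worktop, and leave the other things where they stand.

Things in the scene. Friction and masses are not known exactly. Their poses are not given: they have to be found in the camera images.
- rack: Tub rack, fixed to the worktop: a square telescopic tube along x with an 85 mm high wire fence (6 mm rods) at either end; the fences stand out 166 mm to -y, and tube and fences enclose a bay open at -y. Origin: on the worktop, under the tube's axis, in the plane of the far fence; x runs along the tube from the near fence to the far one (away from the robot), z up. The far fence is fixed.
- rack_sleeve (a joint): Slide of the tube's bright outer sleeve and the near fence towards the rack's -x, m: 0 narrow (pin in first hole, bay 112 mm wide), 0.040 wide (pin in second hole, bay 152 mm). It cannot move while the pin stands up (1 mm play). Sliding takes about 3 N, up to 8 N at first to ride over the pressed pin.
- lock_pin (a joint): Spring pin, m pressed down: 0 standing up through a hole, 0.006 with its top flush with the sleeve, about 0.008 while trapped under the sleeve's 2 mm wall. The spring pushes back with 0.8 N at 0 and 2 N when flush.
- pin_top (a point): Top of the domed pin, 11 mm across, 6 mm above the sleeve's top in a 13 mm hole. It sits on the fixed inner tube at the rack's x = -70 mm, y = 0 and does not travel with the sleeve. Pressed flush by a fingertip resting on the sleeve, it lets the sleeve's wall ride over it, then stays down by itself until the second hole arrives.
- second_hole (a point): Centre of the sleeve's second hole, 13 mm wide, on its top face. The sleeve is 28 mm square, its top face 50 mm above the worktop, its bay side at the rack's y = -14 mm. Travels with the sleeve; at first 40 mm from the pin towards the rack's +x.
- clamp_face (a point): Foot of the step where the grey fence clamp (44 mm long, 36 mm wide) rises 10 mm above the sleeve's top; the step's face looks to the rack's +x, and the point lies in its middle at the height of the sleeve's top, at first 16 mm from the pin's axis towards -x. A fingertip on the pin can push this face towards -x. Travels with the sleeve.
- bay_home (a point): Where the tub's origin is when it is fully home in the widened bay, touching the tube, midway between the fences (10 mm to spare on either side); on the worktop at the rack's x = -79 mm, y = -103 mm. The tub then has the rack's yaw. The fences' last 38 mm flare outward by 18 mm each to guide it in.
- tub: Loose food tub, flat white lid, dark contents, 132 mm (x) by 178 mm (y) over its rim, 49 mm high, 0.24 to 0.48 kg. The rim, 40 to 44 mm up, stands 4 mm proud of the walls. Origin: centre of its underside. It starts on the rack's -y side, clear of the fences, turned like the rack within 0.14 rad; push its narrow -y face. (Two like tubs stacked at the left are no part of the job.)
- tin: Low food tin, 86 mm across, 40 mm high, to be left alone. Origin: centre of its underside.
- timer: Kitchen timer with a red top, 63 mm across, 67 mm high, to be left alone. Origin: centre of its underside.
- jar: Small glass jar with a metal lid, 56 mm across, 65 mm high, to be left alone. Origin: centre of its underside.

How it is judged:
By the outcome, as a careful person would: the job done as asked, in the order asked, and still so for the second after the job is handed in, with the robot touching nothing.
It also fails if it takes over 61 s, if anything falls off the work surface, if the arm or the gripper's body presses on something with over 40 N, if the wrist force passes 120 N, or if a joint passes its speed limit or range.

## Working session

There is one attempt and no reset: what is moved stays moved. The work goes in short steps, Python scripts to look and compute and a tool call to move; the robot and the scene stay as the last step left them, time stands still between calls to the robot, and variables do not carry over. Pictures are saved under pics/ and viewed, about 8 in all and at most 12, crops included, and the job is handed in when it is done.

Besides the shell and the picture viewer there is one more tool, called after ">>>" in YAML: its name, and indented under it one key for each argument. apply_moves: Moves the arm, as the interface text tells. Its arguments: {"type":"object","properties":{"increments":{"type":"array"}},"required":["increments"]}

```bash
mkdir -p pics
cat > h.py <<'E'
import numpy as np, cv2
from cell import read_state, get_image, calibration, finish_job
def grab(n,f):
    c=calibration(n); im=get_image(n); cv2.imwrite('pics/'+f,im[:,:,::-1]); np.save('pics/'+f+'.npy',c,allow_pickle=True); return im,c
def rot(c):
    A=np.array(c['attitude'],float)
    if A.shape==(3,3): return A
    from scipy.spatial.transform import Rotation as R
    return R.from_euler('xyz',A).as_matrix()
def rays(c,px):
    p=cv2.undistortPoints(np.array(px,float).reshape(-1,1,2),np.array(c['camera_matrix'],float),np.array(c['distortion'],float)).reshape(-1,2)
    d=np.c_[p[:,0],-p[:,1],-np.ones(len(p))]@rot(c).T
    return np.array(c['origin'],float),d
def onplane(c,px,z):
    o,d=rays(c,px); return o+d*((z-o[2])/d[:,2])[:,None]
def proj(c,P):
    q=(np.atleast_2d(P)-np.array(c['origin'],float))@rot(c); q=q*[1,-1,-1]
    return cv2.projectPoints(q,np.zeros(3),np.zeros(3),np.array(c['camera_matrix'],float),np.array(c['distortion'],float))[0].reshape(-1,2)
def tri(c1,p1,c2,p2):
    o1,d1=rays(c1,p1);o2,d2=rays(c2,p2);out=[]
    for a,b in zip(d1,d2):
        s=np.linalg.lstsq(np.c_[a,-b],o2-o1,rcond=None)[0]; x=o1+a*s[0];y=o2+b*s[1]; out.append(np.r_[(x+y)/2,np.linalg.norm(x-y)])
    return np.array(out)
def load(f): return np.load('pics/'+f+'.npy',allow_pickle=True).item()
E
python3 - <<'E'
from h import *
print(read_state())
for n in('top','scene'):
    im,c=grab(n,n+'0.png'); print(n,c)
E
```

```text
{'clock': 0.0, 'qpos': array([-1.36980133,  0.62934446,  0.03841196,  1.51835342, -0.0270043 ,
        0.99629003, -0.02000574]), 'qd': array([ 5.34005039e-04, -1.62971582e-03, -1.12507585e-03,  3.69548668e-04,
        7.19861498e-04, -5.87535705e-05, -1.29087878e-06]), 'tau': array([-3.18713082e-04, -5.63400078e+01,  1.22651204e+00, -1.93454236e+01,
        1.11749829e-02,  1.01737978e-02, -1.19624647e-05]), 'eef_pos': array([171.14241884, 626.36520855, 198.29433137]), 'tool_rot': array([-3.13971432e+00,  3.15588733e-06,  2.87481417e+00]), 'force': array([-0.5736974 , -0.18500634, -0.27289957]), 'torque': array([ 0.02986361, -0.01248026, -0.02527535]), 'width': 85.15422666652852}
top {'camera_matrix': array([[605.91636894,   0.        , 321.20991291],
       [  0.        , 605.91636894, 231.74748492],
       [  0.        ,   0.        ,   1.        ]]), 'distortion': array([-0.18350721,  0.        ,  0.        ,  0.        ,  0.        ]), 'origin': array([ 201.94255022, -142.01115682, 1461.27755441]), 'attitude': array([ 0.22490789,  0.00654724, -1.58895424])}
scene {'camera_matrix': array([[470.57669529,   0.        , 317.33641325],
       [  0.        , 470.57669529, 241.27997506],
       [  0.        ,   0.        ,   1.        ]]), 'distortion': array([-0.10711444,  0.        ,  0.        ,  0.        ,  0.        ]), 'origin': array([  43.15541154, -682.67948222,  957.93243044]), 'attitude': array([ 0.67888777, -0.01003798, -0.71078679])}
```

View pics/top0.png

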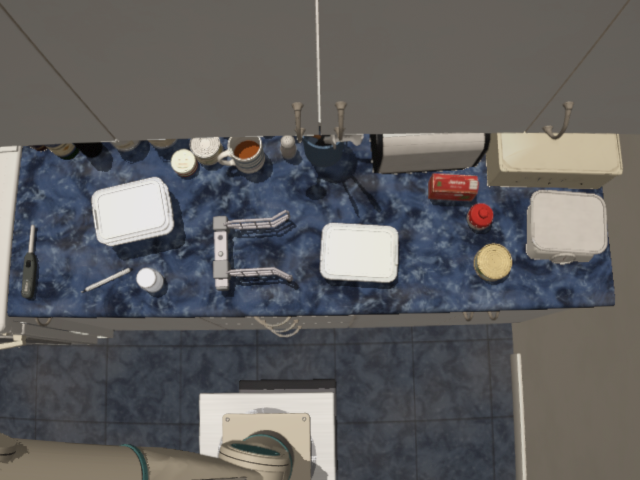

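View pics/scene0.png

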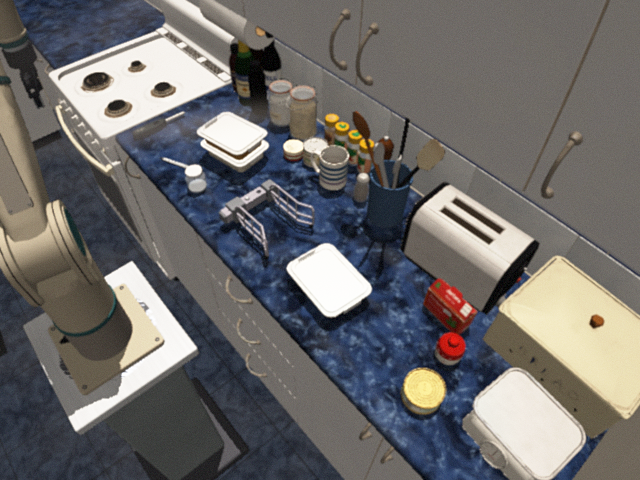

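Run:
```python
from h import *
t=cv2.imread('pics/top0.png'); s=cv2.imread('pics/scene0.png')
cv2.imwrite('pics/cropt.png',cv2.resize(t[200:300,205:305],None,fx=6,fy=6,interpolation=cv2.INTER_CUBIC))
cv2.imwrite('pics/crops.png',cv2.resize(s[175:265,210:330],None,fx=6,fy=6,interpolation=cv2.INTER_CUBIC))
ct=load('top0.png');cs=load('scene0.png')
for im,c,seed,n in((t,ct,(360,252),'top'),(s,cs,(328,278),'scene')):
    g=im.min(2); m=(g>150).astype('uint8'); _,l,st,ce=cv2.connectedComponentsWithStats(m)
    k=l[seed[1],seed[0]]; cn=max(cv2.findContours((l==k).astype('uint8'),0,2)[0],key=cv2.contourArea)[:,0,:]
    P=onplane(c,cn,46)[:,:2].astype('float32'); print(n,st[k],cv2.minAreaRect(P))
print(onplane(ct,[(222,217),(222,288),(287,213),(290,277),(150,280),(493,262),(481,216)],50))
```

```text
top [ 320  223   78   59 4208] ((475.431396484375, -227.4154510498047), (183.53138732910156, 135.6575164794922), 85.46662902832031)
scene [ 286  243   86   74 3711] ((478.339111328125, -230.2062225341797), (185.4943084716797, 137.0380096435547), 85.37321472167969)
[[ 566.22006569  100.52903034   50.        ]
 [ 393.51503207   97.67672647   50.        ]
 [ 572.87938805  -57.07208508   50.        ]
 [ 417.13963724  -63.20950528   50.        ]
 [ 414.71848303  272.53986717   50.        ]
 [ 442.5303099  -548.66412209   50.        ]
 [ 556.57305257 -527.84722601   50.        ]]
```

View pics/cropt.png

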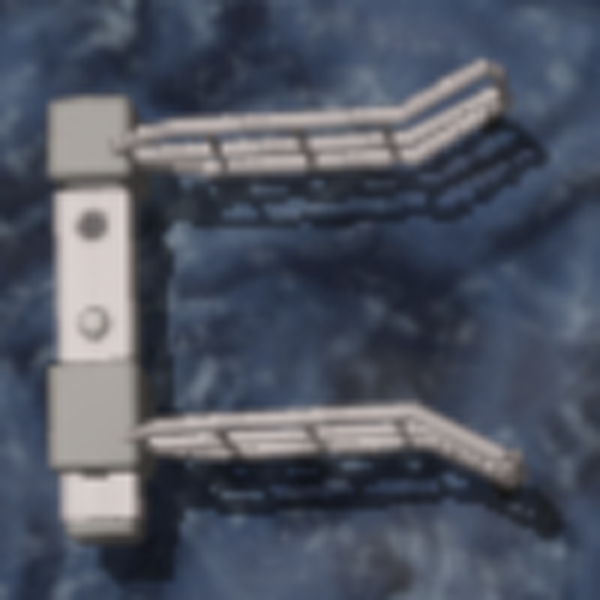

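View pics/crops.png

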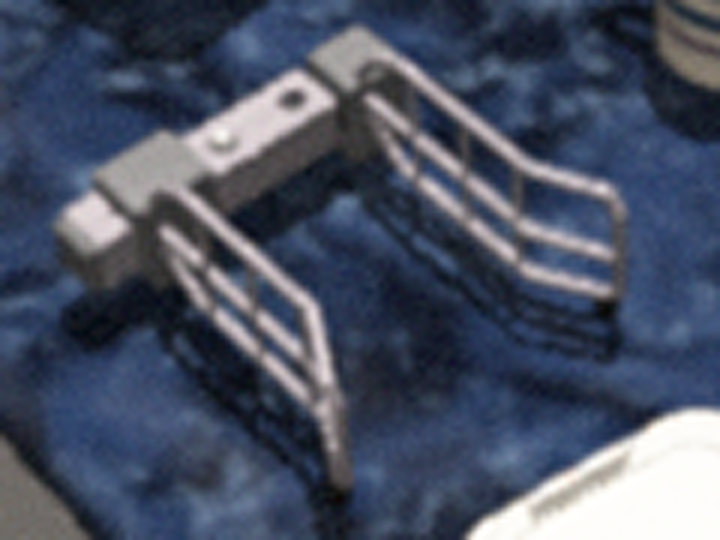

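Run:
```python
from h import *
ct=load('top0.png');cs=load('scene0.png')
T=lambda p:np.array(p,float)/6+[205,200]-.4; S=lambda p:np.array(p,float)/6+[210,175]-.4
tp=[T((93,323)),T((92,225))]; sp=[S((224,141)),S((293,99))]
print(tri(ct,tp,cs,sp))
print('pin z56',onplane(ct,tp[:1],54),onplane(cs,sp[:1],54)); print('hole',onplane(ct,tp[1:],50),onplane(cs,sp[1:],50))
# sleeve edges top
E=onplane(ct,[T((57,190)),T((60,358)),T((130,188)),T((132,358)),T((93,362)),T((92,186))],50); print('edges',E)
# fences top rail z 82
print('fence',onplane(ct,[T((400,112)),T((160,125)),T((410,407)),T((160,426)),T((490,65)),T((515,460))],82))
print('tub',[onplane(ct,[p],49) for p in [(360,252)]])
```

```text
[[479.05932592 102.74291607  49.15570497   4.85274607]
 [518.61619409 103.97705064  49.1970833    4.05501641]]
pin z56 [[475.83832854 102.78122044  54.        ]] [[479.07944371  97.86622307  54.        ]]
hole [[516.53658433 104.59620737  50.        ]] [[520.17645111 102.70898116  50.        ]]
edges [[531.18731273 119.07515752  50.        ]
 [462.69023599 116.49456908  50.        ]
 [531.42634279  89.49404259  50.        ]
 [462.21388259  87.60630641  50.        ]
 [460.860031   103.21324089  50.        ]
 [532.55366564 104.90254265  50.        ]]
fence [[552.43435066 -21.87368528  82.        ]
 [549.13422326  72.78735209  82.        ]
 [435.2696317  -25.70050986  82.        ]
 [429.45908127  71.12661981  82.        ]
 [570.75751457 -57.297673    82.        ]
 [413.94764067 -66.00814339  82.        ]]
tub [array([[ 474.03528912, -229.81610682,   49.        ]])]
```

>>> apply_moves:
  increments:
    - {"tx": 0.025, "ty": -0.042, "tz": 0.03, "claw": 0}
    - {"tx": 0.05, "ty": -0.085, "tz": 0.03, "rz": 0.5, "claw": 0}
    - {"tx": 0.075, "ty": -0.128, "tz": 0.03, "rz": 1, "claw": 0}
    - {"tx": 0.1, "ty": -0.17, "tz": 0.03, "rz": 1.5, "claw": 0}
    - {"tx": 0.125, "ty": -0.213, "tz": 0.03, "rz": 2, "claw": 0}
    - {"tx": 0.15, "ty": -0.256, "tz": 0.03, "rz": 2.5, "claw": 0}
    - {"tx": 0.175, "ty": -0.3, "tz": 0.03, "rz": 3, "claw": 0}
    - {"tx": 0.2, "ty": -0.343, "tz": 0.03, "rz": 3.5, "claw": 0}
    - {"tx": 0.225, "ty": -0.386, "tz": 0.03, "rz": 3.5, "claw": 0}
    - {"tx": 0.25, "ty": -0.43, "tz": 0.03, "rz": 3.5, "claw": 0}
    - {"tx": 0.275, "ty": -0.47, "tz": 0.03, "rz": 3.5, "claw": 0}
    - {"tx": 0.3, "ty": -0.515, "tz": 0.03, "rz": 3.5, "claw": 0}

```text
$.increments[0]: bad value
```

>>> apply_moves:
  increments:
    - {"ty": -0.005, "claw": 0}
    - {"ty": -0.005, "claw": 0}
    - {"ty": -0.005, "claw": 0}

```text
$.increments[0]: bad value
```

Run:
```python
from h import *
s=read_state(); print(s['clock'],s['eef_pos'],s['tool_rot'],s['force'],s['width'],s['qpos'])
im,c=grab('wrist','w1.png'); print(c['origin'],c['attitude'],c['distortion'])
```

```text
0.1 [171.1531404  626.42473032 198.39839143] [-3.13988794e+00  1.67140691e-06  2.87483302e+00] [-0.26722378 -0.29835318 -1.40036712] 85.12801914661951 [-1.36981185  0.62923366  0.03841647  1.51825282 -0.02699727  0.99632779
 -0.01999987]
[101.60002979 644.48309483 373.1733375 ] [-0.29052993  0.00131332  1.30511715] [-0.0383243  0.         0.         0.         0.       ]
```

View pics/w1.png

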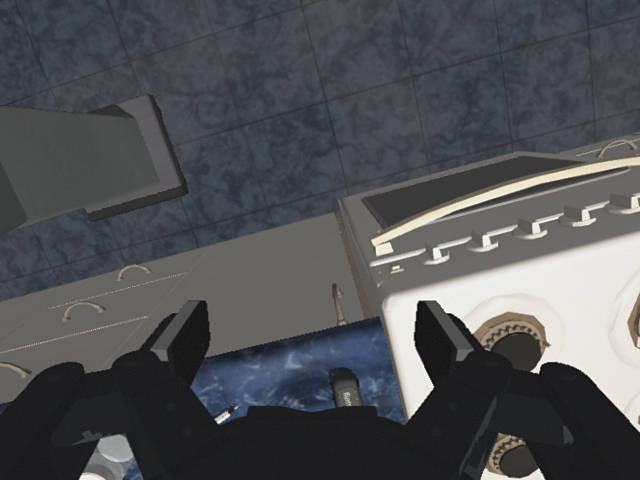

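Refused (probably needs every key); retrying with all fields. The picture shows only the hob edge, so it's not needed yet.

>>> apply_moves:
  increments:
    - {"tx": 0.025, "ty": -0.042, "tz": 0.03, "rx": 0, "ry": 0, "rz": 0, "claw": 0.0}
    - {"tx": 0.05, "ty": -0.085, "tz": 0.03, "rx": 0, "ry": 0, "rz": 0.5, "claw": 0.0}
    - {"tx": 0.075, "ty": -0.128, "tz": 0.03, "rx": 0, "ry": 0, "rz": 1, "claw": 0.0}
    - {"tx": 0.1, "ty": -0.17, "tz": 0.03, "rx": 0, "ry": 0, "rz": 1.5, "claw": 0.0}
    - {"tx": 0.125, "ty": -0.213, "tz": 0.03, "rx": 0, "ry": 0, "rz": 2, "claw": 0.0}
    - {"tx": 0.15, "ty": -0.256, "tz": 0.03, "rx": 0, "ry": 0, "rz": 2.5, "claw": 0.0}
    - {"tx": 0.175, "ty": -0.3, "tz": 0.03, "rx": 0, "ry": 0, "rz": 3, "claw": 0.0}
    - {"tx": 0.2, "ty": -0.343, "tz": 0.03, "rx": 0, "ry": 0, "rz": 3.5, "claw": 0.0}
    - {"tx": 0.225, "ty": -0.386, "tz": 0.03, "rx": 0, "ry": 0, "rz": 3.5, "claw": 0.0}
    - {"tx": 0.25, "ty": -0.43, "tz": 0.03, "rx": 0, "ry": 0, "rz": 3.5, "claw": 0.0}
    - {"tx": 0.275, "ty": -0.47, "tz": 0.03, "rx": 0, "ry": 0, "rz": 3.5, "claw": 0.0}
    - {"tx": 0.3, "ty": -0.515, "tz": 0.03, "rx": 0, "ry": 0, "rz": 3.5, "claw": 0.0}

```text
clock: 1.35
eef_pos: [470.4, 113.4, 229.3]
tool_rot: [3.141, 0.0, -3.103]
force: [0.9, 0.3, -1.0]
width: -0.2
```

>>> apply_moves:
  increments:
    - {"tx": 0.0, "ty": -0.01, "tz": 0, "rx": 0, "ry": 0, "rz": 0, "claw": 0.0}
    - {"tx": 0, "ty": -0.01, "tz": 0, "rx": 0, "ry": 0, "rz": 0, "claw": 0.0}
    - {"tx": 0, "ty": -0.01, "tz": 0, "rx": 0, "ry": 0, "rz": 0, "claw": 0.0}

```text
clock: 1.65
eef_pos: [468.8, 106.5, 229.0]
tool_rot: [3.141, -0.001, -3.102]
force: [-0.2, -0.0, -0.6]
width: -0.1
```

Run:
```python
from h import *
s=read_state(); print(s['clock'],s['eef_pos'],s['tool_rot'],s['force'],s['width'],s['qpos'])
im,c=grab('wrist','w2.png'); print(c['origin'],c['attitude'],c['distortion'])
```

```text
1.65 [468.84377562 106.49585817 229.0384313 ] [ 3.14066554e+00 -9.00758137e-04 -3.10165311e+00] [-0.20785967 -0.02681258 -0.58196066] -0.10626286986250935 [-0.32889049  0.35026271  0.06469545  1.93692182 -0.03084495  0.85598598
  1.36285916]
[396.83856855 102.01532457 403.90491922] [-2.89708184e-01 -1.12932486e-03  1.61178725e+00] [-0.0383243  0.         0.         0.         0.       ]
```

View pics/w2.png

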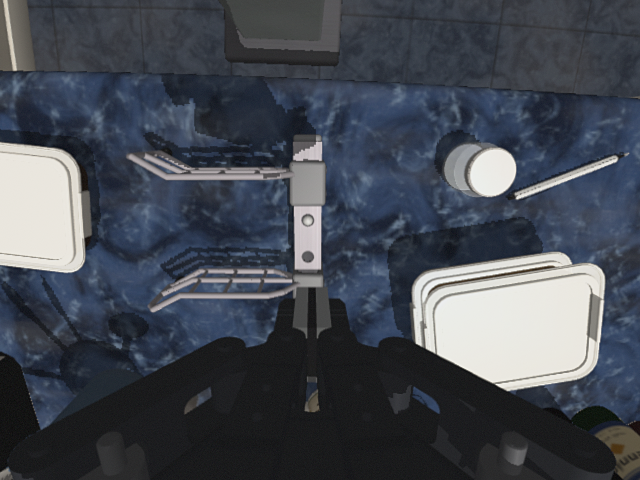

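```bash
python3 - <<'E'
from h import *
im=cv2.imread('pics/w2.png');c=load('w2.png'); g=im[:,:,1].astype(float)
print(im[205:235,300:318:1,1][::2]); print(g[257,285:330].astype(int)); print(g[238,285:330].astype(int)); print(g[196:212,299].astype(int))
sub=g[250:265,301:316]; w=np.clip(150-sub,0,None); yy,xx=np.mgrid[250:265,301:316]; h=((w*xx).sum()/w.sum(),(w*yy).sum()/w.sum())
print('hole',h,onplane(c,[h],50)); print('pin',onplane(c,[(307.8,220)],53));
E
cat >> h.py <<'E'
E
```

```text
[[127 127 125 127 126 125 126 125 125 127 127 127 128 127 126 125 126 127]
 [202 199 199 201 199 199 199 199 198 202 203 204 209 209 206 205 206 215]
 [200 194 197 197 197 197 195 196 196 200 202 202 205 205 203 200 203 213]
 [202 196 196 198 198 196 198 196 197 199 202 201 204 205 203 201 205 211]
 [202 196 198 200 202 190 170 173 175 177 197 204 209 208 203 203 204 212]
 [202 200 190 149 107  80  79  95  90  81  84 121 172 209 207 203 205 212]
 [206 174 105  80 108 140 151 163 163 162 143 112  85 150 205 205 206 213]
 [205 141  87 123 161 176 191 204 204 194 192 176 130  90 180 205 205 212]
 [204 156  92 140 175 196 208 222 224 219 207 191 134  93 182 206 206 213]
 [205 187 147 102 150 183 197 210 216 209 197 151  88 157 205 204 205 213]
 [203 199 199 176 144 125 121 141 142 118 131 154 185 208 205 203 204 212]
 [202 197 198 200 200 199 197 188 198 201 201 204 206 206 203 201 205 213]
 [200 196 196 198 198 197 197 197 196 198 199 200 203 206 204 200 204 213]
 [198 197 197 197 198 198 196 198 196 198 200 201 203 204 204 202 204 212]
 [199 195 197 196 198 198 196 196 197 198 198 200 201 203 204 201 203 211]]
[ 52  47  51  52  48  41  42  34  36  86 196 195 190 190 189 195 166  98
  86  93  94  93  90  91  90  88  89  81  83 185 201 200 204 198 197 202
  79  32  40  40  46  51  53  55  56]
[ 96  87  81  43  36  39  41  37  49 126 198 197 195 195 192 198 195 196
 198 196 196 197 194 195 197 197 197 202 204 204 201 203 208 203 201 203
 106  51  52  58  66  72  77  69  65]
[152 150 152 150 153 152 152 146 133 128 165 199 196 194 196 195]
hole (np.float64(307.52580392156864), np.float64(256.5210980392157)) [[519.59600355 103.17521511  50.        ]]
pin [[479.03103824 101.95411871  53.        ]]
```

>>> apply_moves:
  increments:
    - {"tx": 0.003, "ty": 0, "tz": -0.045, "rx": 0, "ry": 0, "rz": 0, "claw": 0.0}
    - {"tx": 0.006, "ty": 0, "tz": -0.09, "rx": 0, "ry": 0, "rz": 0, "claw": 0.0}
    - {"tx": 0.006, "ty": 0, "tz": -0.13, "rx": 0, "ry": 0, "rz": 0, "claw": 0.0}
    - {"tx": 0.006, "ty": 0, "tz": -0.155, "rx": 0, "ry": 0, "rz": 0, "claw": 0.0}
    - {"tx": 0.006, "ty": 0, "tz": -0.155, "rx": 0, "ry": 0, "rz": 0, "claw": 0.0}
    - {"tx": 0.006, "ty": 0, "tz": -0.155, "rx": 0, "ry": 0, "rz": 0, "claw": 0.0}
    - {"tx": 0.006, "ty": 0, "tz": -0.155, "rx": 0, "ry": 0, "rz": 0, "claw": 0.0}

```text
clock: 2.4
eef_pos: [476.7, 106.4, 75.7]
tool_rot: [3.141, 0.003, -3.102]
force: [1.0, -0.3, -0.4]
width: -0.3
```

Run:
```python
from h import *
s=read_state(); print(s['clock'],s['eef_pos'],s['tool_rot'],s['force'])
im,c=grab('wrist','w3.png'); cv2.imwrite('pics/w3c.png',cv2.resize(im[120:420,170:470,::-1],None,fx=2,fy=2))
print(proj(c,[s['eef_pos'],[479,102,50],[479,102,56]]))
```

```text
2.4 [476.70246398 106.35530842  75.68810221] [ 3.14059233e+00  2.75586697e-03 -3.10155514e+00] [ 0.97486185 -0.26025518 -0.38950505]
[[314.03504242 276.85395359]
 [306.37122264 263.74107498]
 [306.24039007 267.30297281]]
```

View pics/w3c.png

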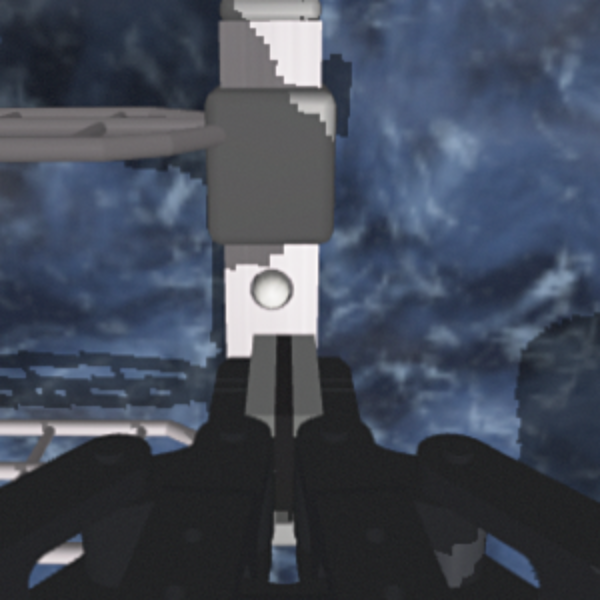

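Run:
```python
from h import *
c=load('w3.png'); e=np.array([476.7,106.355,75.69])
for dx in(-11,0,11):
  for z in (0,10,25,50): print(dx,z,(proj(c,[e+[dx,-9,z],e+[dx,9,z]])-[170,120])*2)
print(c['origin'],c['attitude'])
```

```text
-11 0 [[255.70442448 273.67548849]
 [323.99996237 276.30078912]]
-11 10 [[254.25884991 286.9859488 ]
 [326.27387997 289.7347266 ]]
-11 25 [[251.77069188 309.91064731]
 [330.18693459 312.86648139]]
-11 50 [[246.47849768 358.73141863]
 [338.50602171 362.10370343]]
0 0 [[254.48474836 312.43044906]
 [321.60871518 314.95948243]]
0 10 [[253.00278405 327.5664709 ]
 [323.71007139 330.20849476]]
0 25 [[250.45976765 353.55823532]
 [327.31523642 356.38815214]]
0 50 [[245.08415946 408.58003188]
 [334.93300582 411.78125586]]
11 0 [[253.31294967 349.85058302]
 [319.29018277 352.28806174]]
11 10 [[251.79927317 366.6649769 ]
 [321.22854641 369.20581567]]
11 25 [[249.20969928 395.45400968]
 [324.54409413 398.16528505]]
11 50 [[243.76897996 456.03691279]
 [331.50763933 459.07906299]]
[404.04810889 101.82111736 250.27827059] [-2.93333310e-01 -1.15777062e-03  1.61195265e+00]
```

>>> apply_moves:
  increments:
    - {"tx": 0.023, "ty": -0.0035, "tz": 0, "rx": 0, "ry": 0, "rz": 0, "claw": 0.0}
    - {"tx": 0.023, "ty": -0.0035, "tz": -0.01, "rx": 0, "ry": 0, "rz": 0, "claw": 0.0}
    - {"tx": 0.023, "ty": -0.0035, "tz": -0.018, "rx": 0, "ry": 0, "rz": 0, "claw": 0.0}
    - {"tx": 0.023, "ty": -0.0035, "tz": -0.022, "rx": 0, "ry": 0, "rz": 0, "claw": 0.0}
    - {"tx": 0.023, "ty": -0.0035, "tz": -0.022, "rx": 0, "ry": 0, "rz": 0, "claw": 0.0}

```text
clock: 2.95
eef_pos: [497.2, 101.6, 51.6]
tool_rot: [-3.141, -0.002, -3.103]
force: [-0.5, 0.3, -0.0]
width: -0.1
```

>>> apply_moves:
  increments:
    - {"tx": 0, "ty": 0, "tz": -0.002, "rx": 0, "ry": 0, "rz": 0, "claw": 0.0}
    - {"tx": 0, "ty": 0, "tz": -0.004, "rx": 0, "ry": 0, "rz": 0, "claw": 0.0}
    - {"tx": 0, "ty": 0, "tz": -0.004, "rx": 0, "ry": 0, "rz": 0, "claw": 0.0}

```text
clock: 3.25
eef_pos: [498.4, 101.6, 48.1]
tool_rot: [-3.142, -0.0, -3.103]
force: [-0.4, 0.7, 0.2]
width: -0.0
```

Run:
```python
from h import *
s=read_state(); print(s['clock'],s['eef_pos'],s['tool_rot'],s['force'])
im,c=grab('wrist','w4.png'); cv2.imwrite('pics/w4c.png',cv2.resize(im[120:420,170:470,::-1],None,fx=2,fy=2))
e=s['eef_pos']
print((proj(c,[e,e+[-11,0,0],[479,102,50],[479,102,56]])-[170,120])*2)
```

```text
3.25 [498.40250673 101.63848193  48.10225732] [-3.14156736e+00 -3.30131281e-04 -3.10289902e+00] [-0.39016893  0.72124089  0.22572781]
[[287.91846827 313.58869048]
 [289.66587658 274.83146014]
 [292.52579795 246.49628657]
 [292.84016063 253.53514496]]
```

View pics/w4c.png

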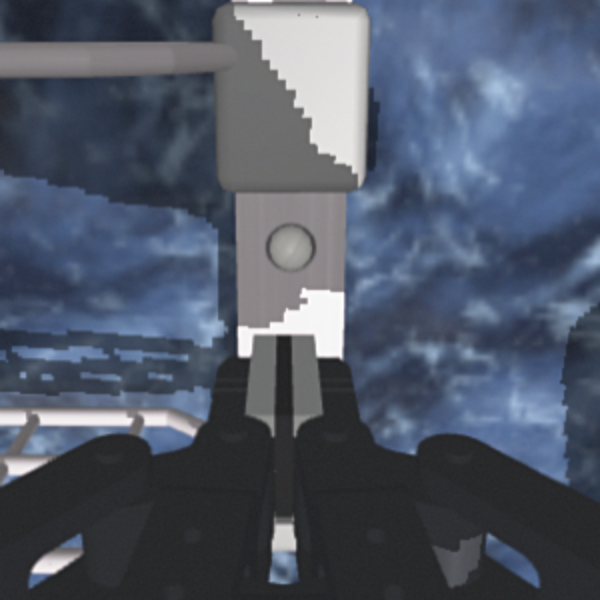

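>>> apply_moves:
  increments:
    - {"tx": 0, "ty": 0, "tz": -0.002, "rx": 0, "ry": 0, "rz": 0, "claw": 0.0}
    - {"tx": 0, "ty": 0, "tz": -0.003, "rx": 0, "ry": 0, "rz": 0, "claw": 0.0}

```text
clock: 3.5
eef_pos: [498.6, 101.6, 45.1]
tool_rot: [3.142, 0.0, -3.103]
force: [0.4, -1.0, -0.1]
width: -0.0
```

>>> apply_moves:
  increments:
    - {"tx": 0, "ty": 0, "tz": -0.002, "rx": 0, "ry": 0, "rz": 0, "claw": 0.0}
    - {"tx": 0, "ty": 0, "tz": -0.002, "rx": 0, "ry": 0, "rz": 0, "claw": 0.0}

```text
clock: 3.7
eef_pos: [498.5, 101.6, 43.0]
tool_rot: [-3.142, -0.0, -3.103]
force: [-0.1, 0.5, 0.1]
width: 0.2
```

>>> apply_moves:
  increments:
    - {"tx": 0, "ty": 0, "tz": -0.002, "rx": 0, "ry": 0, "rz": 0, "claw": 0.0}
    - {"tx": 0, "ty": 0, "tz": -0.002, "rx": 0, "ry": 0, "rz": 0, "claw": 0.0}

```text
clock: 3.9
eef_pos: [498.5, 101.6, 41.0]
tool_rot: [-3.142, -0.0, -3.103]
force: [0.0, 0.5, 0.2]
width: -0.0
```

>>> apply_moves:
  increments:
    - {"tx": 0, "ty": 0, "tz": -0.002, "rx": 0, "ry": 0, "rz": 0, "claw": 0.0}
    - {"tx": 0, "ty": 0, "tz": -0.002, "rx": 0, "ry": 0, "rz": 0, "claw": 0.0}

```text
clock: 4.1
eef_pos: [498.5, 101.6, 39.0]
tool_rot: [-3.142, -0.0, -3.103]
force: [0.1, -0.0, 0.2]
width: -0.0
```

>>> apply_moves:
  increments:
    - {"tx": 0, "ty": 0, "tz": -0.001, "rx": 0, "ry": 0, "rz": 0, "claw": 0.0}
    - {"tx": 0, "ty": 0, "tz": -0.001, "rx": 0, "ry": 0, "rz": 0, "claw": 0.0}

```text
clock: 4.3
eef_pos: [498.5, 101.6, 38.1]
tool_rot: [-3.142, -0.0, -3.103]
force: [-0.6, 0.1, -1.1]
width: -0.3
```

Run:
```python
from h import *
s=read_state(); e=s['eef_pos']
a,c=grab('wrist','w5.png'); b,cs=grab('scene','s5.png')
A=cv2.resize(a[200:340,250:390],(560,560)); B=cv2.resize(b[120:220,210:270+20],(480,600))[:560] if 0 else cv2.resize(b[150:250,210:330],(672,560))
B=B[:, :240*2]
im=np.hstack([A[:, 80:400],B])[:,:,::-1]; print(im.shape); cv2.imwrite('pics/c5.png',im)
print('tcp in A',(proj(c,[e])-[250,200])*4-[80,0],'in B',(proj(cs,[e,e+[0,0,70],[479,102,50]])-[210,150])*5.6+[320,0])
```

```text
(560, 800, 3)
tcp in A [[175.9327013  307.08366676]] in B [[558.58054683 269.30071461]
 [544.33359135 164.22204291]
 [522.57627852 270.53871041]]
```

View pics/c5.png

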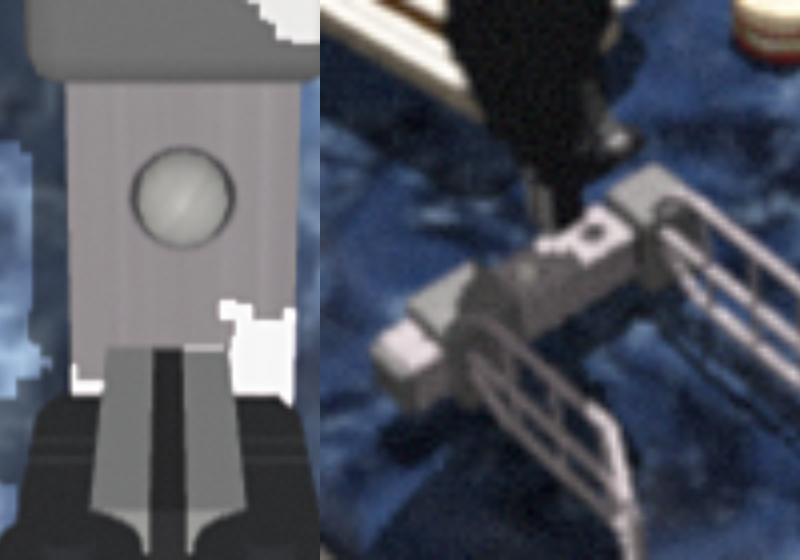

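>>> apply_moves:
  increments:
    - {"tx": 0, "ty": 0, "tz": -0.001, "rx": 0, "ry": 0, "rz": 0, "claw": 0.0}
    - {"tx": 0, "ty": 0, "tz": -0.002, "rx": 0, "ry": 0, "rz": 0, "claw": 0.0}

```text
clock: 4.6
eef_pos: [498.7, 101.6, 36.2]
tool_rot: [3.142, 0.0, -3.103]
force: [0.2, -0.4, -1.1]
width: -0.0
```

>>> apply_moves:
  increments:
    - {"tx": 0, "ty": 0, "tz": -0.001, "rx": 0, "ry": 0, "rz": 0, "claw": 0.0}
    - {"tx": 0, "ty": 0, "tz": -0.002, "rx": 0, "ry": 0, "rz": 0, "claw": 0.0}

```text
clock: 4.8
eef_pos: [498.6, 101.6, 34.1]
tool_rot: [3.142, -0.0, -3.103]
force: [-0.2, 0.2, 0.0]
width: 0.2
```

>>> apply_moves:
  increments:
    - {"tx": 0, "ty": 0, "tz": -0.001, "rx": 0, "ry": 0, "rz": 0, "claw": 0.0}
    - {"tx": 0, "ty": 0, "tz": -0.002, "rx": 0, "ry": 0, "rz": 0, "claw": 0.0}

```text
clock: 5.0
eef_pos: [498.6, 101.6, 32.1]
tool_rot: [3.142, -0.0, -3.103]
force: [0.0, -0.6, -0.2]
width: -0.1
```

>>> apply_moves:
  increments:
    - {"tx": 0, "ty": 0, "tz": -0.001, "rx": 0, "ry": 0, "rz": 0, "claw": 0.0}
    - {"tx": 0, "ty": 0, "tz": -0.002, "rx": 0, "ry": 0, "rz": 0, "claw": 0.0}

```text
clock: 5.2
eef_pos: [498.6, 101.6, 30.1]
tool_rot: [3.142, -0.0, -3.103]
force: [-0.1, 0.2, 0.2]
width: -0.2
```

>>> apply_moves:
  increments:
    - {"tx": 0, "ty": 0, "tz": -0.001, "rx": 0, "ry": 0, "rz": 0, "claw": 0.0}
    - {"tx": 0, "ty": 0, "tz": -0.002, "rx": 0, "ry": 0, "rz": 0, "claw": 0.0}

```text
clock: 5.4
eef_pos: [498.7, 101.6, 28.1]
tool_rot: [3.142, 0.0, -3.103]
force: [0.8, -0.0, 0.5]
width: 0.2
```

>>> apply_moves:
  increments:
    - {"tx": 0, "ty": 0, "tz": -0.001, "rx": 0, "ry": 0, "rz": 0, "claw": 0.0}
    - {"tx": 0, "ty": 0, "tz": -0.002, "rx": 0, "ry": 0, "rz": 0, "claw": 0.0}

```text
clock: 5.6
eef_pos: [498.6, 101.6, 26.1]
tool_rot: [3.142, -0.0, -3.103]
force: [1.5, 0.2, -0.3]
width: 0.2
```

Run:
```python
from h import *
s=read_state(); e=s['eef_pos']; print(e,s['force'])
a,c=grab('wrist','w6.png'); 
g=cv2.imread('pics/w6.png',0); w5=cv2.imread('pics/w5.png',0)
for n,q in(('w5',w5),('w6',g)): print(n,[q[r,284:312:2].tolist() for r in (284,286,287,288,290)])
```

```text
[498.63398001 101.61447753  26.13231081] [ 1.54171623  0.17785647 -0.34780093]
w5 [[62, 55, 146, 144, 143, 143, 144, 143, 148, 145, 144, 144, 144, 145], [60, 49, 145, 143, 144, 144, 139, 132, 137, 136, 135, 136, 124, 124], [56, 48, 144, 144, 143, 145, 133, 119, 121, 120, 119, 121, 82, 73], [55, 46, 145, 144, 144, 145, 129, 116, 117, 115, 116, 120, 64, 34], [52, 45, 154, 142, 144, 144, 124, 117, 116, 117, 118, 120, 66, 40]]
w6 [[71, 155, 154, 153, 152, 153, 152, 157, 157, 153, 154, 157, 156, 156], [72, 155, 155, 154, 153, 152, 148, 146, 146, 142, 145, 145, 134, 134], [70, 154, 154, 153, 154, 155, 141, 128, 128, 128, 128, 131, 88, 79], [64, 154, 154, 153, 154, 154, 137, 124, 124, 125, 124, 125, 68, 40], [60, 155, 154, 153, 154, 155, 133, 125, 125, 126, 124, 126, 71, 41]]
```

>>> apply_moves:
  increments:
    - {"tx": 0, "ty": 0, "tz": -0.001, "rx": 0, "ry": 0, "rz": 0, "claw": 0.0}
    - {"tx": 0, "ty": 0, "tz": -0.002, "rx": 0, "ry": 0, "rz": 0, "claw": 0.0}

```text
clock: 5.85
eef_pos: [498.6, 101.6, 24.2]
tool_rot: [3.142, 0.0, -3.103]
force: [0.0, -0.0, -0.7]
width: -0.1
```

>>> apply_moves:
  increments:
    - {"tx": 0, "ty": 0, "tz": -0.001, "rx": 0, "ry": 0, "rz": 0, "claw": 0.0}
    - {"tx": 0, "ty": 0, "tz": -0.002, "rx": 0, "ry": 0, "rz": 0, "claw": 0.0}

```text
clock: 6.05
eef_pos: [498.6, 101.6, 22.1]
tool_rot: [3.142, -0.0, -3.103]
force: [-0.3, 0.7, 0.1]
width: -0.0
```

Run:
```python
from h import *
s=read_state(); e=s['eef_pos']; print(s['clock'],e,s['force'],s['tau'])
a,c=grab('wrist','w7.png'); b,cs=grab('scene','s7.png')
A=a[200:340,260:360]; A=cv2.resize(A,(400,560)); B=cv2.resize(b[170:240,225:275],(400,560),interpolation=cv2.INTER_CUBIC)
cv2.imwrite('pics/c7.png',np.hstack([A,B])[:,:,::-1])
print('A',(proj(c,[e,[498,102.5,50]])-[260,200])*4); print('B',(proj(cs,[e,[e[0],e[1],50],[e[0]-11,e[1],50],[e[0]+11,e[1],50],[479,102,50],[519,103,50]])-[225,170])*8+[400,0])
```

```text
6.05 [498.61166875 101.6201188   22.11819598] [-0.27963532  0.6685829   0.12233275] [-7.66505749e-03 -4.98542798e+01  1.19911887e+00 -8.56801629e+00
  5.64826682e-03  2.43112230e-02 -5.95656347e-04]
A [[215.90970988 307.2202079 ]
 [225.44100722 395.67158891]]
B [[625.44274499 257.15674649]
 [617.65862082 199.96787018]
 [591.02424192 215.14545956]
 [644.11531463 184.90104523]
 [569.3946836  226.48387201]
 [664.15902403 169.92996182]]
```

View pics/c7.png

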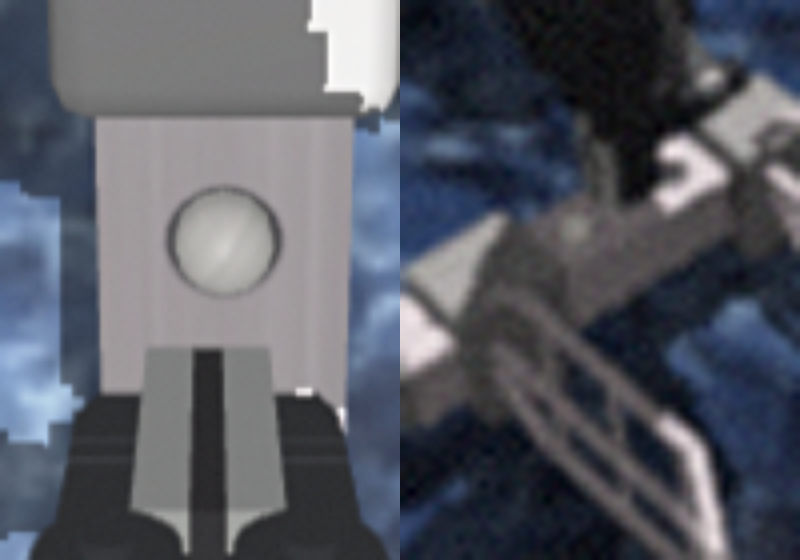

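>>> apply_moves:
  increments:
    - {"tx": 0, "ty": 0, "tz": -0.001, "rx": 0, "ry": 0, "rz": 0, "claw": 0.0}
    - {"tx": 0, "ty": 0, "tz": -0.002, "rx": 0, "ry": 0, "rz": 0, "claw": 0.0}

```text
clock: 6.35
eef_pos: [498.6, 101.6, 20.2]
tool_rot: [3.142, 0.0, -3.103]
force: [0.5, -0.8, -0.5]
width: -0.0
```

>>> apply_moves:
  increments:
    - {"tx": 0, "ty": 0, "tz": -0.001, "rx": 0, "ry": 0, "rz": 0, "claw": 0.0}
    - {"tx": 0, "ty": 0, "tz": -0.002, "rx": 0, "ry": 0, "rz": 0, "claw": 0.0}

```text
clock: 6.55
eef_pos: [498.6, 101.6, 18.1]
tool_rot: [3.142, -0.0, -3.103]
force: [0.7, -0.4, 0.3]
width: 0.0
```

>>> apply_moves:
  increments:
    - {"tx": 0, "ty": 0, "tz": -0.001, "rx": 0, "ry": 0, "rz": 0, "claw": 0.0}
    - {"tx": 0, "ty": 0, "tz": -0.002, "rx": 0, "ry": 0, "rz": 0, "claw": 0.0}

```text
clock: 6.75
eef_pos: [499.8, 101.7, 17.8]
tool_rot: [3.141, 0.002, -3.103]
force: [-3.3, -1.6, 24.4]
width: -0.2
```

>>> apply_moves:
  increments:
    - {"tx": 0, "ty": 0, "tz": -0.001, "rx": 0, "ry": 0, "rz": 0, "claw": 0.0}
    - {"tx": 0, "ty": 0, "tz": -0.002, "rx": 0, "ry": 0, "rz": 0, "claw": 0.0}

```text
clock: 6.95
eef_pos: [500.2, 101.7, 17.6]
tool_rot: [3.141, 0.004, -3.103]
force: [-6.9, -1.0, 45.1]
width: 0.2
```

>>> apply_moves:
  increments:
    - {"tx": 0, "ty": 0, "tz": 0.003, "rx": 0, "ry": 0, "rz": 0, "claw": 0.0}
    - {"tx": 0, "ty": 0, "tz": 0.0035, "rx": 0, "ry": 0, "rz": 0, "claw": 0.0}

```text
clock: 7.15
eef_pos: [499.1, 101.8, 18.4]
tool_rot: [3.141, 0.001, -3.103]
force: [0.6, 0.5, -0.1]
width: -0.2
```

Run:
```python
from h import *
s=read_state(); e=s['eef_pos']; print(s['clock'],e,s['force'])
a,c=grab('wrist','w8.png'); b,cs=grab('scene','s8.png')
print(onplane(c,[(295,286.8),(319,286.8),(312,286.8)],50)); print(onplane(c,[(295,286.8),(319,286.8)],52))
g=cv2.cvtColor(a,cv2.COLOR_RGB2GRAY); print(g[225:292,300].tolist()); print(g[225:292,315].tolist())
print(proj(c,[[479,102,50],[463,101.5,50],[519,103,50]]))
```

```text
7.15 [499.1089215  101.75461378  18.37778307] [ 0.6354206   0.52223186 -0.14230825]
[[491.1349454   92.75876166  50.        ]
 [490.71414995 103.37853619  50.        ]
 [490.83606372 100.28113531  50.        ]]
[[490.23466884  92.82446272  52.        ]
 [489.81975559 103.29578591  52.        ]]
[123, 124, 120, 119, 116, 112, 109, 105, 122, 151, 159, 159, 158, 156, 157, 157, 158, 159, 157, 157, 158, 156, 159, 157, 159, 158, 157, 159, 157, 157, 158, 157, 158, 160, 160, 158, 153, 150, 148, 148, 149, 150, 152, 153, 155, 157, 159, 159, 158, 157, 158, 158, 158, 158, 157, 157, 158, 157, 156, 157, 159, 147, 131, 127, 127, 127, 127]
[123, 123, 121, 119, 116, 112, 108, 101, 119, 148, 157, 155, 156, 155, 156, 156, 156, 156, 155, 156, 155, 155, 157, 155, 155, 148, 146, 160, 166, 172, 175, 179, 182, 186, 190, 194, 199, 203, 206, 210, 207, 199, 190, 183, 181, 178, 177, 176, 173, 166, 134, 89, 93, 120, 142, 155, 155, 155, 155, 155, 157, 139, 96, 67, 66, 67, 69]
[[317.06211878 261.83202977]
 [317.55715942 225.9676984 ]
 [315.39918185 342.3233871 ]]
```

>>> apply_moves:
  increments:
    - {"tx": 0, "ty": 0, "tz": 0.013, "rx": 0, "ry": 0, "rz": 0, "claw": 0.0}
    - {"tx": -0.005, "ty": 0, "tz": 0.013, "rx": 0, "ry": 0, "rz": 0, "claw": 0.0}
    - {"tx": -0.0245, "ty": 0.0015, "tz": 0.013, "rx": 0, "ry": 0, "rz": 0, "claw": 0.0}
    - {"tx": -0.0245, "ty": 0.0015, "tz": 0.013, "rx": 0, "ry": 0, "rz": 0, "claw": 0.0}
    - {"tx": -0.0245, "ty": 0.0015, "tz": 0.013, "rx": 0, "ry": 0, "rz": 0, "claw": 0.0}

```text
clock: 7.75
eef_pos: [474.2, 103.2, 30.7]
tool_rot: [-3.142, 0.0, -3.103]
force: [0.6, -0.1, 0.8]
width: -0.0
```

Run:
```python
from h import *
s=read_state(); e=s['eef_pos']; print(s['clock'],e,s['force'])
a,c=grab('wrist','w9.png')
cv2.imwrite('pics/w9c.png',cv2.resize(a[200:340,250:390,::-1],None,fx=4,fy=4))
```

```text
7.75 [474.19374587 103.18137741  30.72019248] [ 0.55847257 -0.06663012  0.77212082]
```

View pics/w9c.png

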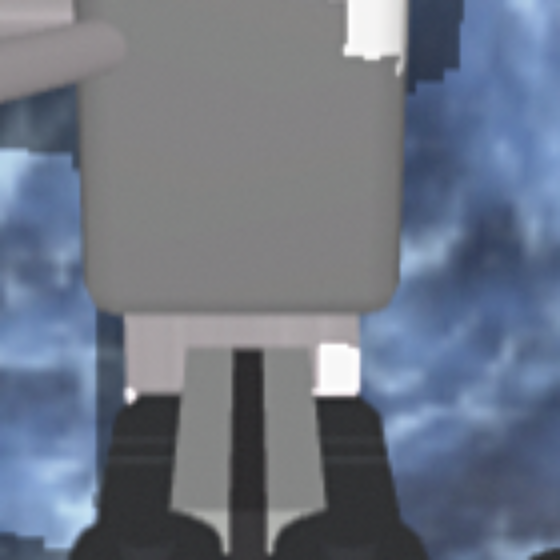

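>>> apply_moves:
  increments:
    - {"tx": 0, "ty": 0, "tz": -0.005, "rx": 0, "ry": 0, "rz": 0, "claw": 0.0}
    - {"tx": 0, "ty": 0, "tz": -0.009, "rx": 0, "ry": 0, "rz": 0, "claw": 0.0}
    - {"tx": 0, "ty": 0, "tz": -0.011, "rx": 0, "ry": 0, "rz": 0, "claw": 0.0}
    - {"tx": 0, "ty": 0, "tz": -0.012, "rx": 0, "ry": 0, "rz": 0, "claw": 0.0}
    - {"tx": 0, "ty": 0, "tz": -0.0125, "rx": 0, "ry": 0, "rz": 0, "claw": 0.0}
    - {"tx": 0, "ty": 0, "tz": -0.0125, "rx": 0, "ry": 0, "rz": 0, "claw": 0.0}

```text
clock: 8.4
eef_pos: [475.0, 103.1, 18.3]
tool_rot: [3.141, 0.001, -3.103]
force: [1.3, 1.2, 1.5]
width: 0.2
```

>>> apply_moves:
  increments:
    - {"tx": 0, "ty": 0, "tz": -0.0007, "rx": 0, "ry": 0, "rz": 0, "claw": 0.0}
    - {"tx": 0, "ty": 0, "tz": -0.0007, "rx": 0, "ry": 0, "rz": 0, "claw": 0.0}
    - {"tx": 0, "ty": 0, "tz": -0.0007, "rx": 0, "ry": 0, "rz": 0, "claw": 0.0}

```text
clock: 8.7
eef_pos: [474.9, 103.2, 17.9]
tool_rot: [3.141, 0.002, -3.103]
force: [2.1, 0.2, 6.0]
width: 0.1
```

>>> apply_moves:
  increments:
    - {"tx": -0.002, "ty": 0, "tz": 0, "rx": 0, "ry": 0, "rz": 0, "claw": 0.0}
    - {"tx": -0.004, "ty": 0, "tz": 0, "rx": 0, "ry": 0, "rz": 0, "claw": 0.0}
    - {"tx": -0.006, "ty": 0, "tz": 0, "rx": 0, "ry": 0, "rz": 0, "claw": 0.0}
    - {"tx": -0.008, "ty": 0, "tz": 0, "rx": 0, "ry": 0, "rz": 0, "claw": 0.0}
    - {"tx": -0.01, "ty": 0, "tz": 0, "rx": 0, "ry": 0, "rz": 0, "claw": 0.0}
    - {"tx": -0.01, "ty": 0, "tz": 0, "rx": 0, "ry": 0, "rz": 0, "claw": 0.0}

```text
clock: 9.3
eef_pos: [464.6, 102.8, 17.9]
tool_rot: [-3.141, 0.001, -3.103]
force: [2.5, -1.1, 7.3]
width: 0.0
```

>>> apply_moves:
  increments:
    - {"tx": -0.003, "ty": 0, "tz": 0.0003, "rx": 0, "ry": 0, "rz": 0, "claw": 0.0}
    - {"tx": -0.006, "ty": 0, "tz": 0.0003, "rx": 0, "ry": 0, "rz": 0, "claw": 0.0}
    - {"tx": -0.009, "ty": 0, "tz": 0.0003, "rx": 0, "ry": 0, "rz": 0, "claw": 0.0}
    - {"tx": -0.012, "ty": -0.0003, "tz": 0.0003, "rx": 0, "ry": 0, "rz": 0, "claw": 0.0}
    - {"tx": -0.015, "ty": -0.0005, "tz": 0.0003, "rx": 0, "ry": 0, "rz": 0, "claw": 0.0}
    - {"tx": -0.018, "ty": -0.0007, "tz": 0.0003, "rx": 0, "ry": 0, "rz": 0, "claw": 0.0}
    - {"tx": -0.021, "ty": -0.0009, "tz": 0.0003, "rx": 0, "ry": 0, "rz": 0, "claw": 0.0}
    - {"tx": -0.024, "ty": -0.001, "tz": 0.0003, "rx": 0, "ry": 0, "rz": 0, "claw": 0.0}
    - {"tx": -0.026, "ty": -0.001, "tz": 0.0003, "rx": 0, "ry": 0, "rz": 0, "claw": 0.0}

```text
clock: 10.2
eef_pos: [436.9, 101.7, 17.9]
tool_rot: [-3.141, -0.002, -3.103]
force: [2.3, -2.9, 7.4]
width: -0.1
```

```bash
cat > chk.py <<'E'
from h import *
import sys
s=read_state(); e=s['eef_pos']; print(s['clock'],e,s['force'])
b,cs=grab('scene',sys.argv[1]+'s.png'); t,ct=grab('top',sys.argv[1]+'t.png')
def rail(c,im,pts,z): pass
g=cv2.cvtColor(t,cv2.COLOR_RGB2GRAY); g0=cv2.cvtColor(cv2.imread('pics/top0.png'),cv2.COLOR_BGR2GRAY)
# near fence shift: profile across the straight fence part, cols 235..270 in top image
for col in range(238,272,6):
    r0=g0[255:300,col].astype(int); r1=g[255:300,col].astype(int)
    f=lambda r:255+np.average(np.arange(len(r)),weights=np.clip(r-np.median(r)-40,0,None)+1e-6)
    a,bb=onplane(ct,[(col,f(r0)),(col,f(r1))],70); print(col,round(a[0]-bb[0],1),end='; ')
E
python3 chk.py k1
```

```text
10.2 [436.87737604 101.74879866  17.86542959] [ 2.33719752 -2.91265004  7.35026976]
238 -20.6; 244 35.0; 250 12.3; 256 41.0; 262 34.8; 268 36.4;
```

>>> apply_moves:
  increments:
    - {"tx": -0.001, "ty": 0, "tz": 0, "rx": 0, "ry": 0, "rz": 0, "claw": 0.0}
    - {"tx": -0.002, "ty": 0, "tz": 0, "rx": 0, "ry": 0, "rz": 0, "claw": 0.0}
    - {"tx": -0.003, "ty": 0, "tz": 0, "rx": 0, "ry": 0, "rz": 0, "claw": 0.0}
    - {"tx": -0.004, "ty": 0, "tz": 0, "rx": 0, "ry": 0, "rz": 0, "claw": 0.0}

```text
clock: 10.7
eef_pos: [432.9, 101.6, 17.9]
tool_rot: [-3.141, -0.002, -3.103]
force: [1.7, -2.8, 6.3]
width: -0.0
```

>>> apply_moves:
  increments:
    - {"tx": -0.001, "ty": 0, "tz": 0, "rx": 0, "ry": 0, "rz": 0, "claw": 0.0}
    - {"tx": -0.001, "ty": 0, "tz": 0, "rx": 0, "ry": 0, "rz": 0, "claw": 0.0}

```text
clock: 10.9
eef_pos: [432.4, 101.6, 17.9]
tool_rot: [-3.141, -0.001, -3.103]
force: [2.4, -3.4, 5.9]
width: 0.0
```

>>> apply_moves:
  increments:
    - {"tx": -0.001, "ty": 0, "tz": 0, "rx": 0, "ry": 0, "rz": 0, "claw": 0.0}
    - {"tx": -0.001, "ty": 0, "tz": 0, "rx": 0, "ry": 0, "rz": 0, "claw": 0.0}

```text
clock: 11.1
eef_pos: [432.3, 101.6, 17.9]
tool_rot: [-3.141, 0.001, -3.104]
force: [4.2, -3.1, 5.5]
width: -0.2
```

>>> apply_moves:
  increments:
    - {"tx": -0.001, "ty": 0, "tz": 0, "rx": 0, "ry": 0, "rz": 0, "claw": 0.0}
    - {"tx": -0.002, "ty": 0, "tz": 0, "rx": 0, "ry": 0, "rz": 0, "claw": 0.0}

```text
clock: 11.3
eef_pos: [432.3, 101.6, 18.0]
tool_rot: [-3.141, 0.004, -3.104]
force: [8.7, -3.8, -0.4]
width: -0.4
```

>>> apply_moves:
  increments:
    - {"tx": 0.006, "ty": 0, "tz": 0, "rx": 0, "ry": 0, "rz": 0, "claw": 0.0}
    - {"tx": 0.006, "ty": 0, "tz": 0.03, "rx": 0, "ry": 0, "rz": 0, "claw": 0.0}
    - {"tx": 0.006, "ty": 0, "tz": 0.08, "rx": 0, "ry": 0, "rz": 0, "claw": 0.0}
    - {"tx": 0.006, "ty": 0, "tz": 0.13, "rx": 0, "ry": 0, "rz": 0, "claw": 0.0}
    - {"tx": 0.006, "ty": 0, "tz": 0.18, "rx": 0, "ry": 0, "rz": 0, "claw": 0.0}
    - {"tx": 0.006, "ty": 0, "tz": 0.2, "rx": 0, "ry": 0, "rz": 0, "claw": 0.0}
    - {"tx": 0.006, "ty": 0, "tz": 0.2, "rx": 0, "ry": 0, "rz": 0, "claw": 0.0}

```text
clock: 12.0
eef_pos: [435.7, 103.1, 219.8]
tool_rot: [3.14, 0.002, -3.102]
force: [-0.3, 0.6, -0.8]
width: -0.1
```

Run:
```python
from h import *
s=read_state(); e=s['eef_pos']; print(s['clock'],e,s['tool_rot'],s['force'])
a,c=grab('wrist','w10.png')
print(proj(c,[[479.3,102,50],[479.3,102,56],[439.3,100.6,50]]))
cv2.imwrite('pics/w10c.png',np.vstack([a[0:330]])[:,:,::-1])
im=cv2.imread('pics/w10.png',0)
p=proj(c,[[479.3,102,53]])[0].round().astype(int); print(im[p[1]-14:p[1]+15:2,p[0]-14:p[0]+15:2])
# tub lid and rack edges from earlier w2
```

```text
12.0 [435.65528677 103.08435736 219.8235608 ] [ 3.14002943e+00  1.86135184e-03 -3.10156110e+00] [-0.3014928   0.63133789 -0.78608287]
[[309.7321186  252.58759875]
 [309.71347104 254.47242877]
 [309.91967583 214.69530749]]
[[204 198 197 202 200 201 201 201 202 206 206 207 206 207  71]
 [204 197 197 201 199 202 200 200 200 204 206 206 207 206  72]
 [203 198 195 203 200 203 200 201 201 206 206 207 206 206  64]
 [203 198 195 203 202 196 170 168 185 209 205 206 207 205  53]
 [203 197 196 202 182  85  76  80  83 157 210 206 206 204  56]
 [202 196 195 204  98 105 140 153 133  78 207 204 206 204  74]
 [201 196 195 204  83 156 186 199 184 117 189 206 204 204  69]
 [183 196 194 203  90 175 210 223 208 127 195 205 204 202  56]
 [159 196 193 202 145 157 202 220 199 131 208 204 202 203  55]
 [160 196 193 199 197 168 157 179 153 202 206 203 201 202  51]
 [160 197 193 198 196 197 197 197 197 200 203 203 202 203  46]
 [159 196 191 196 195 197 194 197 195 199 202 203 201 203  45]
 [163 199 194 201 198 199 198 200 199 201 206 207 205 205  48]
 [ 56  60  85  92  93  92  92  91  89  88  93  98  64  68  50]
 [ 42  40  86  91  91  92  92  88  89  87  91  97  49  56  54]]
```

Run:
```python
from h import *
for n in('w2','w10','w3'):
    c=load(n+'.png'); g=cv2.imread('pics/%s.png'%n,0).astype(float)
    a=proj(c,[[435 if n=='w10' else 465,102,50]])[0]; b=proj(c,[[482 if n=='w10' else 515,102,50]])[0]
    if n=='w3': b=proj(c,[[488,102,50]])[0]
    for s in(-14,14):
        P=[]
        for x in np.linspace(a[1],b[1],40).round().astype(int):
            col=np.interp(x,[a[1],b[1]],[a[0],b[0]]); w=abs(proj(c,[[475,116,50]])[0][0]-proj(c,[[475,102,50]])[0][0])
            c0=int(round(col+np.sign(s)*w)); d=np.diff(g[x,c0-6:c0+7])*(-np.sign(s)); d=np.clip(d,0,None)
            if d.max()>40: P.append((c0-6+np.average(np.arange(len(d)),weights=d**2)+.5,x))
        if len(P)<8: print(n,s,'few');continue
        W=onplane(c,P,50); k=np.polyfit(W[:,0],W[:,1],1); r=W[:,1]-np.polyval(k,W[:,0]); k=np.polyfit(W[abs(r)<.8,0],W[abs(r)<.8,1],1)
        print(n,s,len(P),'slope',k[0].round(4),'y at 479.3',np.polyval(k,479.3).round(2))
c=load('w2.png')
print('fences w2 far/near',onplane(c,[(168,178),(285,172)],82),onplane(c,[(205,269),(262,273)],82))
```

```text
w2 -14 40 slope 0.0426 y at 479.3 87.23
w2 14 40 slope 0.0417 y at 479.3 115.37
w10 -14 40 slope 0.0369 y at 479.3 87.29
w10 14 40 slope 0.0357 y at 479.3 115.34
w3 -14 38 slope 0.041 y at 479.3 87.3
w3 14 40 slope 0.0494 y at 479.3 115.51
fences w2 far/near [[437.97443359 -27.20163206  82.        ]
 [428.57160786  79.6592855   82.        ]] [[525.60294785   2.88158257  82.        ]
 [527.45573422  58.97365518  82.        ]]
```

>>> apply_moves:
  increments:
    - {"tx": 0.004, "ty": -0.04, "tz": 0, "rx": 0, "ry": 0, "rz": -1.5, "claw": 0.0}
    - {"tx": 0.008, "ty": -0.08, "tz": 0, "rx": 0, "ry": 0, "rz": -3, "claw": 0.0}
    - {"tx": 0.012, "ty": -0.12, "tz": 0, "rx": 0, "ry": 0, "rz": -4.5, "claw": 0.0}
    - {"tx": 0.016, "ty": -0.16, "tz": 0, "rx": 0, "ry": 0, "rz": -6, "claw": 0.0}
    - {"tx": 0.02, "ty": -0.2, "tz": 0, "rx": 0, "ry": 0, "rz": -7.5, "claw": 0.085}
    - {"tx": 0.024, "ty": -0.24, "tz": 0, "rx": 0, "ry": 0, "rz": -9, "claw": 0.085}
    - {"tx": 0.028, "ty": -0.28, "tz": 0, "rx": 0, "ry": 0, "rz": -10.5, "claw": 0.085}
    - {"tx": 0.032, "ty": -0.32, "tz": 0, "rx": 0, "ry": 0, "rz": -12, "claw": 0.085}
    - {"tx": 0.036, "ty": -0.36, "tz": 0, "rx": 0, "ry": 0, "rz": -13.5, "claw": 0.085}
    - {"tx": 0.04, "ty": -0.4, "tz": 0, "rx": 0, "ry": 0, "rz": -15, "claw": 0.085}
    - {"tx": 0.044, "ty": -0.44, "tz": 0, "rx": 0, "ry": 0, "rz": -16.5, "claw": 0.085}
    - {"tx": 0.046, "ty": -0.47, "tz": 0, "rx": 0, "ry": 0, "rz": -18, "claw": 0.085}

```text
clock: 13.25
eef_pos: [480.0, -368.7, 214.5]
tool_rot: [-3.136, -0.003, 1.602]
force: [-0.5, -0.2, 0.5]
width: 85.1
```

>>> apply_moves:
  increments:
    - {"tx": 0, "ty": -0.005, "tz": 0, "rx": 0, "ry": 0, "rz": 0.1, "claw": 0.085}
    - {"tx": 0, "ty": -0.005, "tz": 0, "rx": 0, "ry": 0, "rz": 0.1, "claw": 0.085}
    - {"tx": 0, "ty": -0.005, "tz": 0, "rx": 0, "ry": 0, "rz": 0.1, "claw": 0.085}

```text
clock: 13.55
eef_pos: [481.6, -370.3, 216.0]
tool_rot: [-3.139, -0.004, 1.62]
force: [0.1, 0.1, -0.6]
width: 84.8
```

```bash
cat > tub.py <<'E'
from h import *
import sys
s=read_state(); e=s['eef_pos']; print(s['clock'],e,s['tool_rot'],s['force'],s['qpos'].round(2))
for n in('top','scene','wrist'):
    im,c=grab(n,sys.argv[1]+n+'.png'); tx,ty=float(sys.argv[2]),float(sys.argv[3])
    m=(im.min(2)>150).astype('uint8'); _,l,st,ce=cv2.connectedComponentsWithStats(m)
    p=proj(c,[[tx,ty,49]])[0].round().astype(int)
    if not(0<=p[0]<640 and 0<=p[1]<480) or l[p[1],p[0]]==0: print(n,'no',p); continue
    k=l[p[1],p[0]]; cn=max(cv2.findContours((l==k).astype('uint8'),0,2)[0],key=cv2.contourArea)[:,0,:]
    r=cv2.minAreaRect(onplane(c,cn,46)[:,:2].astype('float32')); print(n,st[k],r)
E
python3 tub.py t1 478 -229
python3 - <<'E'
from h import *
g=cv2.imread('pics/t1wrist.png'); cv2.imwrite('pics/t1v.png',np.hstack([g[:,:,:],cv2.resize(cv2.imread('pics/t1scene.png')[150:450,230:330],(160,480))]))
E
```

```text
13.55 [ 481.58365183 -370.30258713  215.96934347] [-3.13899006 -0.00390933  1.62028817] [ 0.06040471  0.12499338 -0.57818576] [ 0.29  0.6   0.54  1.63 -0.35  1.01  0.98]
top [ 295  211   95   48 3185] ((521.8046875, -189.0624237060547), (108.14118194580078, 226.61485290527344), 13.094741821289062)
scene [ 286  243   86   74 3717] ((478.3847351074219, -230.34298706054688), (185.82411193847656, 137.3607940673828), 85.19952392578125)
wrist [  235     0   165   166 23517] ((477.2230529785156, -247.6259002685547), (146.16082763671875, 135.2033233642578), 85.72237396240234)
```

View pics/t1v.png

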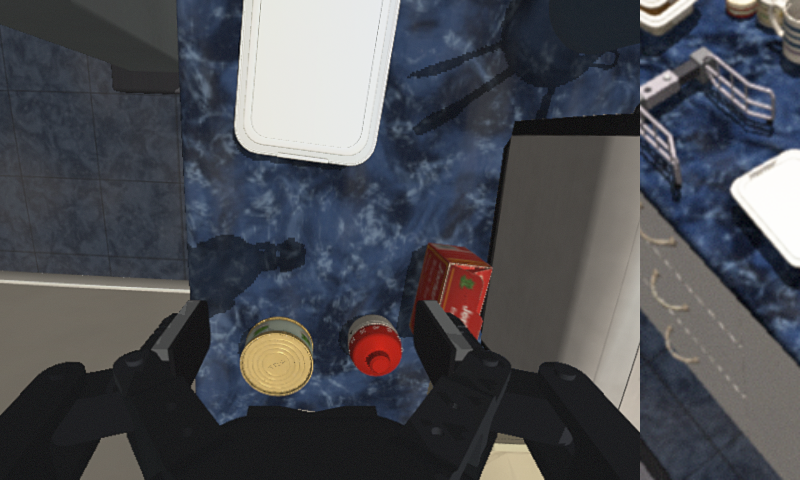

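>>> apply_moves:
  increments:
    - {"tx": -0.003, "ty": 0, "tz": -0.05, "rx": 0, "ry": 0, "rz": -0.1, "claw": 0.085}
    - {"tx": -0.003, "ty": 0, "tz": -0.1, "rx": 0, "ry": 0, "rz": -0.1, "claw": 0.085}
    - {"tx": -0.003, "ty": 0, "tz": -0.15, "rx": 0, "ry": 0, "rz": -0.1, "claw": 0.085}
    - {"tx": -0.003, "ty": 0, "tz": -0.18, "rx": 0, "ry": 0, "rz": -0.1, "claw": 0.085}
    - {"tx": -0.003, "ty": 0, "tz": -0.21, "rx": 0, "ry": 0, "rz": -0.1, "claw": 0.085}
    - {"tx": -0.003, "ty": 0, "tz": -0.22, "rx": 0, "ry": 0, "rz": -0.1, "claw": 0.085}
    - {"tx": -0.003, "ty": 0, "tz": -0.225, "rx": 0, "ry": 0, "rz": -0.1, "claw": 0.085}
    - {"tx": -0.003, "ty": 0, "tz": -0.23, "rx": 0, "ry": 0, "rz": -0.1, "claw": 0.085}
    - {"tx": -0.003, "ty": 0, "tz": -0.23, "rx": 0, "ry": 0, "rz": -0.1, "claw": 0.085}
    - {"tx": -0.003, "ty": 0, "tz": -0.23, "rx": 0, "ry": 0, "rz": -0.1, "claw": 0.085}

```text
clock: 14.7
eef_pos: [479.9, -373.4, -11.0]
tool_rot: [3.14, 0.001, 1.61]
force: [-0.0, 0.6, -0.3]
width: 85.0
```

>>> apply_moves:
  increments:
    - {"tx": 0, "ty": 0, "tz": -0.003, "rx": 0, "ry": 0, "rz": 0, "claw": 0.085}
    - {"tx": 0, "ty": 0, "tz": -0.006, "rx": 0, "ry": 0, "rz": 0, "claw": 0.085}
    - {"tx": 0, "ty": 0, "tz": -0.008, "rx": 0, "ry": 0, "rz": 0, "claw": 0.085}

```text
clock: 15.0
eef_pos: [479.2, -372.8, -20.3]
tool_rot: [3.141, -0.0, 1.609]
force: [0.5, 0.1, 0.6]
width: 85.4
```

>>> apply_moves:
  increments:
    - {"tx": 0, "ty": 0, "tz": -0.003, "rx": 0, "ry": 0, "rz": 0, "claw": 0.085}
    - {"tx": 0, "ty": 0, "tz": -0.006, "rx": 0, "ry": 0, "rz": 0, "claw": 0.085}

```text
clock: 15.2
eef_pos: [479.0, -372.8, -26.5]
tool_rot: [-3.141, -0.0, 1.609]
force: [1.1, -0.1, 0.2]
width: 85.0
```

>>> apply_moves:
  increments:
    - {"tx": 0, "ty": 0, "tz": -0.002, "rx": 0, "ry": 0, "rz": 0, "claw": 0.085}
    - {"tx": 0, "ty": 0, "tz": -0.004, "rx": 0, "ry": 0, "rz": 0, "claw": 0.085}

```text
clock: 15.4
eef_pos: [479.0, -372.8, -30.5]
tool_rot: [-3.141, -0.0, 1.609]
force: [0.5, 0.1, -0.8]
width: 84.5
```

>>> apply_moves:
  increments:
    - {"tx": 0, "ty": 0, "tz": -0.002, "rx": 0, "ry": 0, "rz": 0, "claw": 0.085}
    - {"tx": 0, "ty": 0, "tz": -0.004, "rx": 0, "ry": 0, "rz": 0, "claw": 0.085}

```text
clock: 15.6
eef_pos: [479.1, -372.9, -34.3]
tool_rot: [3.142, -0.0, 1.609]
force: [-0.3, -0.5, -0.0]
width: 84.9
```

>>> apply_moves:
  increments:
    - {"tx": 0, "ty": 0, "tz": -0.001, "rx": 0, "ry": 0, "rz": 0, "claw": 0.085}
    - {"tx": 0, "ty": 0, "tz": -0.002, "rx": 0, "ry": 0, "rz": 0, "claw": 0.085}

```text
clock: 15.8
eef_pos: [479.1, -372.9, -36.3]
tool_rot: [3.142, -0.0, 1.609]
force: [-0.9, 0.4, 0.4]
width: 84.7
```

>>> apply_moves:
  increments:
    - {"tx": 0, "ty": 0, "tz": 0.02, "rx": 0, "ry": 0, "rz": 0, "claw": 0.085}
    - {"tx": 0, "ty": 0.01, "tz": 0.02, "rx": 0, "ry": 0, "rz": 0, "claw": 0.085}
    - {"tx": 0, "ty": 0.02, "tz": 0.02, "rx": 0, "ry": 0, "rz": 0, "claw": 0.085}
    - {"tx": 0, "ty": 0.03, "tz": 0.02, "rx": 0, "ry": 0, "rz": 0, "claw": 0.085}
    - {"tx": 0, "ty": 0.03, "tz": 0.02, "rx": 0, "ry": 0, "rz": 0, "claw": 0.085}

```text
clock: 16.3
eef_pos: [479.1, -339.3, -17.0]
tool_rot: [-3.14, -0.003, 1.612]
force: [-0.9, 0.2, 0.3]
width: 85.1
```

>>> apply_moves:
  increments:
    - {"tx": 0, "ty": 0.005, "tz": 0, "rx": 0, "ry": 0, "rz": 0, "claw": 0.085}
    - {"tx": 0, "ty": 0.01, "tz": 0, "rx": 0, "ry": 0, "rz": 0, "claw": 0.085}
    - {"tx": 0, "ty": 0.015, "tz": 0, "rx": 0, "ry": 0, "rz": 0, "claw": 0.085}
    - {"tx": 0, "ty": 0.02, "tz": 0, "rx": 0, "ry": 0, "rz": 0, "claw": 0.085}

```text
clock: 16.7
eef_pos: [479.4, -323.3, -16.1]
tool_rot: [3.141, 0.001, 1.609]
force: [0.8, -1.6, -1.5]
width: 84.9
```

```bash
python3 tub.py t2 478 -229
```

```text
16.7 [ 479.3523518  -323.31704849  -16.13593628] [3.14098964e+00 1.16815021e-03 1.60874143e+00] [ 0.78107472 -1.60766584 -1.50371238] [ 0.33  0.87  0.34  1.87 -0.56  0.5   1.1 ]
top no [360 250]
scene [ 282  241   63   74 2831] ((475.10791015625, -217.83200073242188), (181.42840576171875, 137.3112335205078), 87.84300231933594)
wrist [  127     0   367   277 89662] ((473.75531005859375, -251.74600219726562), (85.80901336669922, 104.35541534423828), 88.06414794921875)
```

>>> apply_moves:
  increments:
    - {"tx": 0, "ty": 0.008, "tz": 0, "rx": 0, "ry": 0, "rz": 0, "claw": 0.085}
    - {"tx": 0, "ty": 0.016, "tz": 0, "rx": 0, "ry": 0, "rz": 0, "claw": 0.085}
    - {"tx": 0, "ty": 0.024, "tz": 0, "rx": 0, "ry": 0, "rz": 0, "claw": 0.085}
    - {"tx": 0, "ty": 0.032, "tz": 0, "rx": 0, "ry": 0, "rz": 0, "claw": 0.085}
    - {"tx": 0, "ty": 0.04, "tz": 0, "rx": 0, "ry": 0, "rz": 0, "claw": 0.085}
    - {"tx": 0, "ty": 0.048, "tz": 0, "rx": 0, "ry": 0, "rz": 0, "claw": 0.085}
    - {"tx": 0, "ty": 0.054, "tz": 0, "rx": 0, "ry": 0, "rz": 0, "claw": 0.085}
    - {"tx": 0, "ty": 0.06, "tz": 0, "rx": 0, "ry": 0, "rz": 0, "claw": 0.085}
    - {"tx": 0, "ty": 0.06, "tz": 0, "rx": 0, "ry": 0, "rz": 0, "claw": 0.085}

```text
clock: 17.75
eef_pos: [479.0, -261.1, -16.3]
tool_rot: [-3.141, -0.002, 1.611]
force: [-0.7, -0.6, 1.2]
width: 84.9
```

```bash
python3 tub.py t3 478 -170
python3 - <<'E'
from h import *
for n in('wrist','scene'):
    c=load('t3%s.png'%n); im=cv2.imread('pics/t3%s.png'%n)
    m=(im.min(2)>150).astype('uint8'); _,l,st,_=cv2.connectedComponentsWithStats(m); p=proj(c,[[478,-150,49]])[0].round().astype(int); k=l[p[1],p[0]]
    M=l==k; print(n,p,st[k])
    for r in range(st[k][1]+5,st[k][1]+st[k][3],25):
        xs=np.where(M[r])[0]; print(r,onplane(c,[(xs.min(),r),(xs.max(),r)],46)[:,:2].round(1).tolist(),xs.min(),xs.max())
E
```

```text
17.75 [ 479.04669105 -261.12817064  -16.2915335 ] [-3.14104381e+00 -1.87636713e-03  1.61057261e+00] [-0.67307486 -0.57196788  1.22749708] [ 0.24  0.84  0.32  1.96 -0.6   0.43  1.06]
top no [335 251]
scene [ 265  230   61   70 2531] ((468.491455078125, -161.13748168945312), (137.40330505371094, 180.48983764648438), 2.342203378677368)
wrist [  105     0   366   280 92532] ((469.7294616699219, -195.32305908203125), (104.43508911132812, 85.3807144165039), 2.1250126361846924)
wrist [322 -16] [     0      0    640    480 185119]
5 [[384.4, -155.9], [570.8, -148.1]] 0 639
30 [[383.3, -162.6], [572.5, -154.7]] 0 639
55 [[382.1, -169.5], [574.3, -161.5]] 0 639
80 [[380.9, -176.5], [576.1, -168.5]] 0 639
105 [[379.6, -183.8], [578.1, -175.7]] 0 639
130 [[378.2, -191.3], [580.3, -183.1]] 0 639
155 [[376.6, -199.1], [582.5, -190.7]] 0 639
180 [[375.0, -207.2], [584.9, -198.6]] 0 639
205 [[373.3, -215.6], [587.4, -206.9]] 0 639
230 [[371.4, -224.3], [590.1, -215.5]] 0 639
255 [[369.5, -233.4], [592.9, -224.4]] 0 639
280 [[367.3, -242.9], [596.0, -233.8]] 0 639
305 [[365.0, -252.9], [599.2, -243.6]] 0 639
330 [[362.6, -263.4], [602.7, -253.9]] 0 639
355 [[360.0, -274.5], [606.4, -264.7]] 0 639
380 [[357.1, -286.2], [610.4, -276.2]] 0 639
405 [[354.0, -298.7], [614.7, -288.4]] 0 639
430 [[350.7, -311.9], [619.4, -301.4]] 0 639
455 [[347.0, -326.0], [624.4, -315.3]] 0 639
scene [306 256] [ 265  230   61   70 2531]
235 [[490.9, -71.2], [535.1, -108.6]] 290 313
260 [[397.8, -94.9], [502.7, -183.9]] 266 323
285 [[402.2, -193.2], [435.7, -221.7]] 293 312
```

>>> apply_moves:
  increments:
    - {"tx": 0, "ty": -0.008, "tz": 0, "rx": 0, "ry": 0, "rz": 0, "claw": 0.085}
    - {"tx": -0.004, "ty": -0.01, "tz": 0, "rx": 0, "ry": 0, "rz": 0, "claw": 0.05}
    - {"tx": -0.008, "ty": -0.01, "tz": 0, "rx": 0, "ry": 0, "rz": 0, "claw": 0.05}
    - {"tx": -0.008, "ty": -0.01, "tz": 0, "rx": 0, "ry": 0, "rz": 0, "claw": 0.05}
    - {"tx": -0.008, "ty": -0.006, "tz": 0, "rx": 0, "ry": 0, "rz": 0, "claw": 0.05}
    - {"tx": -0.008, "ty": -0.002, "tz": 0, "rx": 0, "ry": 0, "rz": 0, "claw": 0.05}
    - {"tx": -0.008, "ty": 0, "tz": 0, "rx": 0, "ry": 0, "rz": 0, "claw": 0.05}

```text
clock: 18.6
eef_pos: [471.3, -261.7, -16.2]
tool_rot: [3.142, -0.001, 1.611]
force: [-0.0, 0.3, -0.2]
width: 50.2
```

>>> apply_moves:
  increments:
    - {"tx": 0.001, "ty": 0.005, "tz": 0, "rx": 0, "ry": 0, "rz": 0, "claw": 0.05}
    - {"tx": 0.002, "ty": 0.01, "tz": 0, "rx": 0, "ry": 0, "rz": 0, "claw": 0.05}
    - {"tx": 0.003, "ty": 0.015, "tz": 0, "rx": 0, "ry": 0, "rz": 0, "claw": 0.05}
    - {"tx": 0.004, "ty": 0.02, "tz": 0, "rx": 0, "ry": 0, "rz": 0, "claw": 0.05}
    - {"tx": 0.004, "ty": 0.02, "tz": 0, "rx": 0, "ry": 0, "rz": 0, "claw": 0.05}

```text
clock: 19.1
eef_pos: [475.4, -241.5, -16.2]
tool_rot: [-3.142, -0.001, 1.611]
force: [-0.6, 0.1, 0.4]
width: 50.4
```

```bash
python3 tub.py t4 472 -141
```

```text
19.1 [ 475.40387917 -241.50503721  -16.23043511] [-3.14153215e+00 -1.16152059e-03  1.61065117e+00] [-0.59060375  0.13006177  0.35136405] [ 0.22  0.83  0.31  2.   -0.61  0.41  1.04]
top no [323 254]
scene [ 261  224   58   69 2398] ((472.8267822265625, -142.48866271972656), (137.9411163330078, 182.4392852783203), 2.4810354709625244)
wrist [  132     0   365   279 92265] ((473.9417724609375, -175.17385864257812), (104.2999038696289, 85.0546875), 2.347524404525757)
```

>>> apply_moves:
  increments:
    - {"tx": 0.001, "ty": 0.007, "tz": 0, "rx": 0, "ry": 0, "rz": 0, "claw": 0.05}
    - {"tx": 0.002, "ty": 0.014, "tz": 0, "rx": 0, "ry": 0, "rz": 0, "claw": 0.05}
    - {"tx": 0.003, "ty": 0.021, "tz": 0, "rx": 0, "ry": 0, "rz": 0, "claw": 0.05}
    - {"tx": 0.004, "ty": 0.028, "tz": 0, "rx": 0, "ry": 0, "rz": 0, "claw": 0.05}
    - {"tx": 0.004, "ty": 0.035, "tz": 0, "rx": 0, "ry": 0, "rz": 0, "claw": 0.05}
    - {"tx": 0.004, "ty": 0.042, "tz": 0, "rx": 0, "ry": 0, "rz": 0, "claw": 0.05}
    - {"tx": 0.004, "ty": 0.05, "tz": 0, "rx": 0, "ry": 0, "rz": 0, "claw": 0.05}
    - {"tx": 0.004, "ty": 0.05, "tz": 0, "rx": 0, "ry": 0, "rz": 0, "claw": 0.05}

```text
clock: 20.05
eef_pos: [479.0, -190.5, -16.3]
tool_rot: [-3.141, -0.002, 1.611]
force: [-0.6, -0.3, -0.3]
width: 50.4
```

```bash
python3 tub.py t5 476 -91
```

```text
20.05 [ 478.999268   -190.46472153  -16.30701982] [-3.14089178e+00 -2.33822423e-03  1.61133110e+00] [-0.60649418 -0.27900234 -0.27612059] [ 0.13  0.82  0.3   2.04 -0.64  0.37  0.99]
top [ 293  242   48   41 1414] ((453.52691650390625, -124.48063659667969), (93.3073959350586, 112.83924865722656), 2.337376117706299)
scene [ 214  194   91   84 2579] ((466.2995910644531, -25.441757202148438), (151.6557159423828, 310.5399475097656), 5.110851287841797)
wrist [  133     0   366   278 91964] ((477.81591796875, -124.42813110351562), (104.28304290771484, 84.61199951171875), 2.338331937789917)
```

>>> apply_moves:
  increments:
    - {"tx": 0, "ty": 0.008, "tz": 0, "rx": 0, "ry": 0, "rz": 0, "claw": 0.05}
    - {"tx": 0, "ty": 0.016, "tz": 0, "rx": 0, "ry": 0, "rz": 0, "claw": 0.05}
    - {"tx": -0.0005, "ty": 0.024, "tz": 0, "rx": 0, "ry": 0, "rz": 0, "claw": 0.05}
    - {"tx": -0.001, "ty": 0.032, "tz": 0, "rx": 0, "ry": 0, "rz": 0, "claw": 0.05}
    - {"tx": -0.001, "ty": 0.04, "tz": 0, "rx": 0, "ry": 0, "rz": 0, "claw": 0.05}
    - {"tx": -0.0015, "ty": 0.048, "tz": 0, "rx": 0, "ry": 0, "rz": 0, "claw": 0.05}
    - {"tx": -0.002, "ty": 0.056, "tz": 0, "rx": 0, "ry": 0, "rz": 0, "claw": 0.05}
    - {"tx": -0.002, "ty": 0.064, "tz": 0, "rx": 0, "ry": 0, "rz": 0, "claw": 0.05}
    - {"tx": -0.002, "ty": 0.072, "tz": 0, "rx": 0, "ry": 0, "rz": 0, "claw": 0.05}
    - {"tx": -0.002, "ty": 0.08, "tz": 0, "rx": 0, "ry": 0, "rz": 0, "claw": 0.05}
    - {"tx": -0.002, "ty": 0.08, "tz": 0, "rx": 0, "ry": 0, "rz": 0, "claw": 0.05}

```text
clock: 21.3
eef_pos: [476.9, -110.6, -16.3]
tool_rot: [-3.141, -0.002, 1.612]
force: [0.4, -0.1, 0.3]
width: 50.0
```

>>> apply_moves:
  increments:
    - {"tx": 0, "ty": 0.002, "tz": 0, "rx": 0, "ry": 0, "rz": 0, "claw": 0.05}
    - {"tx": 0, "ty": 0.004, "tz": 0, "rx": 0, "ry": 0, "rz": 0, "claw": 0.05}
    - {"tx": 0, "ty": 0.006, "tz": 0, "rx": 0, "ry": 0, "rz": 0, "claw": 0.05}

```text
clock: 21.6
eef_pos: [477.1, -107.5, -16.2]
tool_rot: [3.141, 0.001, 1.609]
force: [0.6, -2.5, -0.5]
width: 50.4
```

>>> apply_moves:
  increments:
    - {"tx": 0, "ty": 0.001, "tz": 0, "rx": 0, "ry": 0, "rz": 0, "claw": 0.05}
    - {"tx": 0, "ty": 0.002, "tz": 0, "rx": 0, "ry": 0, "rz": 0, "claw": 0.05}

```text
clock: 21.8
eef_pos: [477.1, -105.1, -16.2]
tool_rot: [3.142, 0.0, 1.609]
force: [0.1, -2.4, -1.0]
width: 50.1
```

>>> apply_moves:
  increments:
    - {"tx": 0, "ty": 0.001, "tz": 0, "rx": 0, "ry": 0, "rz": 0, "claw": 0.05}
    - {"tx": 0, "ty": 0.002, "tz": 0, "rx": 0, "ry": 0, "rz": 0, "claw": 0.05}

```text
clock: 22.0
eef_pos: [477.7, -104.4, -16.1]
tool_rot: [3.14, 0.002, 1.609]
force: [1.3, -5.8, -1.5]
width: 49.8
```

>>> apply_moves:
  increments:
    - {"tx": 0, "ty": 0.001, "tz": 0, "rx": 0, "ry": 0, "rz": 0, "claw": 0.05}
    - {"tx": 0, "ty": 0.0015, "tz": 0, "rx": 0, "ry": 0, "rz": 0, "claw": 0.05}

```text
clock: 22.2
eef_pos: [478.3, -104.3, -15.9]
tool_rot: [3.139, 0.005, 1.608]
force: [1.4, -9.2, -2.2]
width: 49.9
```

>>> apply_moves:
  increments:
    - {"tx": 0, "ty": 0.001, "tz": 0, "rx": 0, "ry": 0, "rz": 0, "claw": 0.05}
    - {"tx": 0, "ty": 0.001, "tz": 0, "rx": 0, "ry": 0, "rz": 0, "claw": 0.05}

```text
clock: 22.4
eef_pos: [478.7, -104.2, -15.8]
tool_rot: [3.138, 0.006, 1.608]
force: [1.0, -9.0, -1.6]
width: 50.1
```

>>> apply_moves:
  increments:
    - {"tx": 0, "ty": 0.001, "tz": 0, "rx": 0, "ry": 0, "rz": 0, "claw": 0.05}
    - {"tx": 0, "ty": 0.001, "tz": 0, "rx": 0, "ry": 0, "rz": 0, "claw": 0.05}

```text
clock: 22.6
eef_pos: [479.2, -104.2, -15.7]
tool_rot: [3.137, 0.007, 1.607]
force: [2.3, -10.0, -1.7]
width: 50.0
```

>>> apply_moves:
  increments:
    - {"tx": 0, "ty": -0.01, "tz": 0, "rx": 0, "ry": 0, "rz": 0, "claw": 0.05}
    - {"tx": 0, "ty": -0.03, "tz": 0, "rx": 0, "ry": 0, "rz": 0, "claw": 0.05}
    - {"tx": 0, "ty": -0.06, "tz": 0.02, "rx": 0, "ry": 0, "rz": 0, "claw": 0.05}
    - {"tx": 0, "ty": -0.08, "tz": 0.06, "rx": 0, "ry": 0, "rz": 0, "claw": 0.05}
    - {"tx": 0, "ty": -0.08, "tz": 0.11, "rx": 0, "ry": 0, "rz": 0, "claw": 0.05}
    - {"tx": 0, "ty": -0.08, "tz": 0.16, "rx": 0, "ry": 0, "rz": 0, "claw": 0.05}
    - {"tx": 0, "ty": -0.06, "tz": 0.21, "rx": 0, "ry": 0, "rz": 0, "claw": 0.05}
    - {"tx": 0, "ty": -0.04, "tz": 0.24, "rx": 0, "ry": 0, "rz": 0, "claw": 0.05}
    - {"tx": 0, "ty": -0.02, "tz": 0.24, "rx": 0, "ry": 0, "rz": 0, "claw": 0.05}
    - {"tx": 0, "ty": 0, "tz": 0.24, "rx": 0, "ry": 0, "rz": 0, "claw": 0.05}
    - {"tx": 0, "ty": 0, "tz": 0.24, "rx": 0, "ry": 0, "rz": 0, "claw": 0.05}
    - {"tx": 0, "ty": 0, "tz": 0.24, "rx": 0, "ry": 0, "rz": 0, "claw": 0.05}

```text
clock: 23.8
eef_pos: [476.6, -98.8, 223.7]
tool_rot: [-3.14, -0.001, 1.611]
force: [0.1, -0.0, -0.7]
width: 50.1
```

```bash
python3 tub.py t6 475 -2
python3 - <<'E'
from h import *
c=load('t6wrist.png'); im=cv2.imread('pics/t6wrist.png')
print(proj(c,[[479.3,101.35,50],[474.5,-2,49],[474.5,87,44]]))
# profiles along rack y at several rack x, sampled in the image on plane z=46
p=np.array([41e-3]);ps=.041; ex=np.array([np.cos(ps),np.sin(ps)]);ey=np.array([-np.sin(ps),np.cos(ps)])
O=np.array([479.3,101.35])+70*ex
for rx in(-30,-50,-79,-100,-120,-132,-140):
    ry=np.arange(-34,8,1.5); P=[np.r_[O+rx*ex+y*ey,47] for y in ry]; q=proj(c,P)
    v=cv2.remap(im,q[:,0].astype('f4'),q[:,1].astype('f4'),1); print(rx,v.reshape(-1,3)[:,1].tolist())
E
```

```text
23.8 [476.58342221 -98.75471853 223.67032868] [-3.14049544e+00 -8.35435968e-04  1.61094436e+00] [ 1.29447616e-01 -3.46415529e-04 -6.75154273e-01] [-0.33  0.43  0.68  1.94 -0.35  0.89  0.57]
top no [264 253]
scene [ 215  194   96   62 3144] ((466.8767395019531, 14.241073608398438), (160.01919555664062, 229.87318420410156), 5.195184707641602)
wrist [  239     4   149   202 27695] ((475.8735656738281, -5.344184875488281), (135.1956329345703, 181.03855895996094), 2.6989855766296387)
[[322.78872725 -18.40948548]
 [312.52069537 106.96781917]
 [316.44812929   2.30454775]]
-30 [236, 234, 234, 234, 234, 227, 223, 223, 224, 214, 219, 212, 40, 30, 24, 0, 0, 0, 0, 0, 0, 0, 0, 0, 0, 0, 0, 0]
-50 [234, 237, 153, 237, 234, 233, 232, 221, 224, 217, 217, 237, 83, 28, 20, 0, 0, 0, 0, 0, 0, 0, 0, 0, 0, 0, 0, 0]
-79 [234, 238, 149, 238, 234, 234, 227, 117, 121, 117, 218, 238, 146, 52, 62, 0, 0, 0, 0, 0, 0, 0, 0, 0, 0, 0, 0, 0]
-100 [234, 237, 205, 235, 233, 234, 224, 120, 121, 124, 222, 240, 107, 54, 78, 0, 0, 0, 0, 0, 0, 0, 0, 0, 0, 0, 0, 0]
-120 [237, 162, 237, 234, 233, 233, 214, 220, 223, 215, 224, 194, 54, 58, 110, 0, 0, 0, 0, 0, 0, 0, 0, 0, 0, 0, 0, 0]
-132 [231, 231, 221, 222, 223, 223, 224, 217, 217, 232, 90, 43, 46, 58, 97, 0, 0, 0, 0, 0, 0, 0, 0, 0, 0, 0, 0, 0]
-140 [220, 216, 217, 221, 224, 223, 116, 44, 46, 48, 48, 46, 48, 58, 95, 0, 0, 0, 0, 0, 0, 0, 0, 0, 0, 0, 0, 0]
```

>>> apply_moves:
  increments:
    - {"tx": 0, "ty": 0.04, "tz": 0, "rx": 0, "ry": 0, "rz": 0, "claw": 0.05}
    - {"tx": 0, "ty": 0.08, "tz": 0, "rx": 0, "ry": 0, "rz": 0, "claw": 0.05}
    - {"tx": 0, "ty": 0.08, "tz": 0, "rx": 0, "ry": 0, "rz": 0, "claw": 0.05}
    - {"tx": 0, "ty": 0.08, "tz": 0, "rx": 0, "ry": 0, "rz": 0, "claw": 0.05}

```text
clock: 24.35
eef_pos: [477.1, -19.4, 223.6]
tool_rot: [-3.141, 0.0, 1.611]
force: [0.5, -1.6, 0.2]
width: 50.3
```

```bash
cat > gap.py <<'E'
from h import *
import sys
f=sys.argv[1]; s=read_state(); print(s['clock'],s['eef_pos'])
_,c=grab('wrist',f+'.png'); im=cv2.imread('pics/'+f+'.png'); print(c['origin'])
ps=.041; ex=np.array([np.cos(ps),np.sin(ps)]);ey=np.array([-np.sin(ps),np.cos(ps)])
O=np.array([479.3,101.35])+70*ex
print('ry',np.arange(-26,20,1.).astype(int).tolist())
for rx in(-25,-40,-70,-95,-110,-118,-124,-130,-138):
    P=[np.r_[O+rx*ex+y*ey,50] for y in np.arange(-26,20,1.)]; q=proj(c,P)
    v=cv2.remap(im,q[:,0].astype('f4'),q[:,1].astype('f4'),1); print(rx,v.reshape(-1,3)[:,1].tolist())
E
python3 gap.py g1; python3 tub.py t7 475 -2
```

```text
24.35 [477.05910911 -19.44438873 223.62674549]
[474.7787712   51.92714443 398.38639747]
ry [-26, -25, -24, -23, -22, -21, -20, -19, -18, -17, -16, -15, -14, -13, -12, -11, -10, -9, -8, -7, -6, -5, -4, -3, -2, -1, 0, 1, 2, 3, 4, 5, 6, 7, 8, 9, 10, 11, 12, 13, 14, 15, 16, 17, 18, 19]
-25 [227, 227, 227, 225, 220, 219, 228, 233, 155, 51, 29, 37, 36, 33, 40, 65, 90, 96, 96, 97, 98, 98, 99, 99, 98, 97, 95, 92, 96, 94, 93, 93, 94, 97, 98, 98, 84, 50, 42, 46, 48, 45, 43, 40, 39, 38]
-40 [236, 230, 225, 227, 227, 227, 223, 221, 221, 224, 183, 87, 39, 32, 37, 56, 85, 93, 95, 97, 95, 96, 96, 97, 96, 97, 95, 92, 93, 92, 93, 92, 92, 94, 98, 97, 85, 59, 65, 69, 72, 68, 64, 63, 62, 59]
-70 [234, 225, 222, 227, 228, 216, 145, 188, 238, 239, 202, 112, 141, 197, 198, 196, 196, 195, 201, 170, 104, 88, 125, 155, 178, 196, 214, 225, 221, 215, 206, 182, 94, 173, 202, 202, 206, 201, 196, 191, 143, 96, 91, 90, 79, 72]
-95 [234, 220, 217, 225, 228, 208, 145, 207, 241, 237, 177, 93, 137, 191, 191, 190, 190, 189, 192, 193, 191, 190, 192, 191, 191, 190, 189, 189, 190, 190, 191, 195, 196, 193, 193, 194, 200, 19
[... 938 characters left out ...]
 108, 76]
-138 [220, 223, 185, 113, 51, 31, 42, 48, 48, 68, 97, 116, 131, 143, 145, 146, 146, 145, 145, 147, 146, 146, 147, 146, 147, 147, 148, 148, 149, 149, 149, 149, 149, 150, 149, 149, 150, 150, 151, 152, 152, 153, 149, 139, 127, 88]
24.4 [477.07643542 -20.58622093 223.7970279 ] [-3.14144784e+00  9.04157778e-04  1.60840196e+00] [-0.26148337  0.29201116 -0.04382463] [-0.5   0.42  0.69  1.96 -0.34  0.87  0.4 ]
top no [264 253]
scene [ 214  194   97   62 3125] ((471.2853088378906, 14.896469116210938), (149.39794921875, 230.6640625), 5.711424827575684)
wrist [  239    97   141   181 23422] ((475.81842041015625, -4.967887878417969), (135.1416778564453, 181.92662048339844), 2.8081626892089844)
```

```bash
python3 -c "
from h import *
print(finish_job(), read_state()['clock'])"
```

```text
the job is handed in; nothing more can be done
the job is handed in; nothing more can be done
```

The rack is widened and locked, and the tub stands in the bay against the tube to within about 1 mm. I handed the job in at 24.4 s with the gripper clear of everything.

**Pin and sleeve**
- I pressed the pin flush with the shut fingertips and pushed the clamp face about 40 mm towards -x until it stopped. The sleeve then held still against 8.7 N.
- The wrist image afterwards shows the pin's dome up in the second hole.

**Tub**
- I pushed it along the worktop with the two fingers. My first push contacted near its corner and let it drift about 12 mm to -x. I moved the fingers in and corrected this before the bay.
- It stopped under about 10 N.

**Last checks**
- **Gap to the tube:** the rim's front edge measures 0.5 to 1.5 mm from the sleeve's side, so contact is not shown by the image alone. The near clamp may be touching the tub's corner first.
- **Position:** it is about 1 mm off centre between the fences, and its yaw is within about 0.01 rad of the rack's. The lid outline puts the tub's centre 3 mm short of home, which disagrees with the front-edge gap. I trusted the front edge, because the outline came out about 4 mm too long.
- **Other things:** the forces gave no sign that anything else was touched, but I did not measure the tin, timer or jar again.

**Disagreements with the text:**
- The shut fingertips touched the sleeve with the TCP reading 18 mm, not 50 mm, so they stand about 32 mm behind the stated TCP.
- While finding this height, one downward step pressed the sleeve with 45 N. That appears to have been the fingertips, not the gripper's body.

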